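Charge the grinding jar of the bench mill

ROBOT

A 6-joint arm with a two-finger parallel gripper is mounted at the origin on the work surface; the furniture and walls round the work are solid. World frame = base frame: x ahead of the robot, y to its left, z up, the work surface at z = 0. Lengths are in m, angles in rad, forces in N, time in s.
With the tool pointing down it reaches from about 0.35 to 0.85 m from the base axis. Payload 8.1 kg.
Tool frame: the origin (TCP) lies midway between the tips of the shut fingers; the grasp point (between the pads) lies 19 mm behind it; z points along the fingers, y is the line along which they close (so a half turn about z gives the same grasp; the last joint's range is limited). The gripper opens to 93 mm and grips with 3 to 60 N. Pads are 15 mm wide; open, the fingers measure 128 mm over their backs; the gripper's body (75 mm by 188 mm) begins 65 mm behind the grasp point.
Start: joints at [1.193, 0.13, 1.488, -0, 1.523, -0.085], TCP at [0.173, 0.574, 0.181] pointing down, gripper open.
Joint ranges: [-2.96, 2.96], [-0.89, 2.26], [0.02, 2.5], [-1.34, 4.48], [0, 2.73], [-2.66, 2.66]. Speed limits (rad/s): [2.39, 2.39, 2.79, 3.14, 3.14, 3.14].

INTERFACE

Orientations are given as a unit quaternion [w, x, y, z].
In Python, from plant import arm gives the robot as it stands.
- The arm moves only by the tool drive_tool, never from a script. Its argument "increments" is a list of rows, each a list of 7 numbers: the shift along the tool's x, y, z in cm, then the turn, a rotation vector about the tool's x, y, z in rad, then the finger opening in cm, from 0 to 9.3. In form: [[x, y, z, wx, wy, wz, gripper], ...]. A call has 1 to 12 rows; each row shifts and turns the commanded pose from where the row before left it, along the tool's axes as they then stand; what a row does not reach is not made up. A row lasts 1/8 s, in which the tool goes at most 62.5 mm and 10.7 degrees, less where a joint would pass 70% of its speed; a pose out of reach is approached as far as the arm can. A call is refused whole if a number of a shift passes 6.25 or a number of a turn 0.188, either way. A call with a gripper value outside its range is refused whole. The fingers move at their own pace and stop on an object; "grip_force" is the grip in N (left out, the last holds). Time passes only in rows, so rows that do not move let the fingers close. It gives the time, the measured TCP pose, the force, the opening and the grip force at its end, in the units of the state.
- arm.get_state(): the state, without advancing time (a new reading comes with each control period).
- arm.get_image(name): name is "side" or "top" or "wrist"; returns the picture (420x560x3 uint8, red, green, blue); there is no depth.
- arm.get_calibration(name): a dict with "fov_y" (degrees; the focal length in pixels is half the picture's height over the tangent of half this angle, whatever the lens; pixels are square), "cx", "cy" (the principal point, pixels), "distortion" ([k1, k2, p1, p2, k3] as OpenCV has them; the pictures are not rectified), "rvec" (rotation vector, rad) and "tvec" (3), from world to camera coordinates, as OpenCV has them; the wrist camera has in their place "T_tool_cam" (4x4, takes a point from camera to tool coordinates, whose origin is the TCP and whose axes are the flange's). Camera axes: x right, y down, z forward; pixel columns grow to the right and rows downward; lengths in m; the calibration is good to about 2 mm. A picture is of the moment at which its call begins: read the wrist's pose just before it. get_calibration takes no time and is no camera call.
- arm.finish_job(): hands the job in; it is judged then, once.
The state is a dict: "clock": time; "q": joint angles; "joint_vel": joint speeds; "joint_efforts": joint torques, N m; "eef_pos": TCP position; "tcp_rot": TCP orientation; "force": force on the tool from outside, world axes, zero at the start; "torque": the same for the moment, N m; "gripper_width": finger opening in m; "grip_force": force on a finger pad.
Only numpy, scipy, OpenCV 4.12 (cv2) and the standard library are available. Lean on these libraries where they do the work, as an engineer would, in place of code of your own. Each camera call takes 0.05 s, during which the arm holds its last target. There are 200 camera calls.

TASK

Get the mill ready to grind: swing its clamp back, take the lid off the grinding jar, and use the scoop to transfer every steel ball from the white tray into the jar, as many scoops as it takes, without the gripper's fingers ever touching a ball. Then close up: put the lid back on, fully seated, swing the clamp all the way down so that its foot presses on the lid, and leave the scoop standing in the emptied tray. Do not disturb the bottles and the timer that stand nearby.

Things in the scene. Friction and masses are not known exactly. Their poses are not given: they have to be found in the camera images.
- mill: Jar station of a small bench ball mill, fixed. Origin on the table under the jar's axis, x from the jar to the white drive housing behind it, z up. Grey base x -110 to 145, y +-65, top z 22 mm. Housing x 70 to 142, y +-62, top z 102; two hinge cheeks x 75 to 105, |y| < 23, up to z 144. Mill and tray stand left and right of the robot, either way round, each turned up to 0.3 rad.
- jar_mouth (a point): Centre of the mouth of the grinding jar, a steel cup fixed on the mill's base, at rim height (77 mm above the table); axes as the mill's. Jar: outer diameter 90 mm, wall 6 mm, inner diameter about 78 mm; a low dark collar of 102 mm diameter round its foot.
- jar_floor (a point): Centre of the jar's inner floor (26 mm above the table); axes as the mill's.
- clamp (a joint): Angle (rad) of the mill's clamp, a steel bail over the jar: 0 = level, fully down, its stop; grows as the front swings up and back, to the other stop at 1.9 (leaning back). Hinge: the mill's y axis through mill x 90, z 134 mm. Stiff (0.4 Nm, about 3 N at the handle), it stays where left; starts at 0.2 to 0.7. Put it beyond 1.5 to have room at the jar.
- clamp_grip (a point): Middle of the clamp's front crossbar, the black handle: 16 mm thick, 58 mm long along the mill's y, between two side arms (|y| 29 to 39); 155 mm from the hinge: mill x = 90 - 155 cos(angle), z = 134 + 155 sin(angle) mm. Gripped from above, fingers before and behind it, it turns between the pads as the clamp swings.
- clamp_foot: Sprung rubber foot, 24 mm diameter, under the middle of a crossbeam (26 mm wide) of the clamp, 90 mm from the hinge; origin at the centre of its lower face. With the lid seated it meets the lid's knob at an angle of about 0.02 and is pushed in 2 mm (3 N) at 0, so the last bit takes up to 5 N at the handle; friction holds the clamp there.
- lid: Steel lid, loose, 0.2 to 0.33 kg, seated on the jar at the start. Origin at the centre of its underside, z up. Spigot of 70 mm diameter, 8 mm high, drops into the mouth with 3 to 4 mm play; flange of 87 mm diameter, 7 mm thick, rests on the rim; dark grip knob of 28 mm diameter from z 15 to 47 mm. Seated, its origin is 8 mm below the jar's mouth.
- scoop: Steel scoop, black handle, loose, 0.10 to 0.17 kg, standing on its pan between mill and tray. Origin under the pan's middle, x to the open nose, z up. Floor 2 mm thick from x -30 (back wall 26 mm high) to 40 (lip); 52 mm wide, 48 inside; side walls 25 mm high to x 5, 11 mm to x 32, none before. Holds about five balls. Nose 30 degrees down, balls roll out; tilted 10 back they stay.
- scoop_grip (a point): Middle of the scoop's handle, at scoop x -68, z 60 mm; axes as the scoop's. The handle is a flat-sided black bar 14 mm thick (y), 22 mm deep, 78 mm long, rising backward from the pan at 45 degrees; grip it here across y, from above.
- tray: White kit tray, fixed, 87 mm (x) by 192 mm (y), 26 mm high. Origin at the centre of its underside, z up; y points roughly to the robot. Floor at z 2 mm, inside |x| < 34 mm. The large compartment with the balls runs from the far end wall, y -86 mm, to a divider 10 mm thick and 16 mm high at y 45 mm. Outer walls 25 mm high, rim 7 mm wide outside.
- ball_1: Polished steel grinding ball, 18 mm diameter, 24 g, loose, smooth and slippery (friction about 0.2); origin at its centre. Four to seven of the eight listed balls are present, lying over the far part of the tray's large compartment.
- ball_2: Polished steel grinding ball, 18 mm diameter, 24 g, loose, smooth and slippery (friction about 0.2); origin at its centre.
- ball_3: Polished steel grinding ball, 18 mm diameter, 24 g, loose, smooth and slippery (friction about 0.2); origin at its centre.
- ball_4: Polished steel grinding ball, 18 mm diameter, 24 g, loose, smooth and slippery (friction about 0.2); origin at its centre.
- ball_5: Polished steel grinding ball, 18 mm diameter, 24 g, loose, smooth and slippery (friction about 0.2); origin at its centre.
- ball_6: Polished steel grinding ball, 18 mm diameter, 24 g, loose, smooth and slippery (friction about 0.2); origin at its centre.
- ball_7: Polished steel grinding ball, 18 mm diameter, 24 g, loose, smooth and slippery (friction about 0.2); origin at its centre.
- ball_8: Polished steel grinding ball, 18 mm diameter, 24 g, loose, smooth and slippery (friction about 0.2); origin at its centre.
- reagent: White reagent bottle, 41 mm diameter, 87 mm high; a bystander standing on the table, to be left alone. Origin at the centre of its underside.
- timer: Round dial timer, 62 mm diameter, 44 mm high; a bystander standing on the table, to be left alone. Origin at the centre of its underside.
- dropper: Dropper bottle, 27 mm diameter, 60 mm high; a bystander standing on the table, to be left alone. Origin at the centre of its underside.
Mind the look-alikes: they are no part of the job. There is more than one size of the tray; the one meant has the size given above.

How it is judged:
By the outcome, as a careful person would: the job done as asked, in the order asked, and still so for the second after the job is handed in, with the robot touching nothing.
Of ball_1, ball_2, ball_3, ball_4, ball_5, ball_6, ball_7, ball_8 only 4 to 7 are there at a start; the rules pass over those that are not, and their reading is None.
At some moment in a run one of scoop, lid may be knocked a few centimetres aside while the robot is not near it.
It also fails if it takes over 210 s, if anything falls off the work surface, if the arm or the gripper's body presses on something with over 40 N, if the wrist force passes 120 N, or if a joint passes its speed limit or range.

## Working session

There is one attempt and no reset: what is moved stays moved. The work goes in short steps, Python scripts to look and compute and a tool call to move; the robot and the scene stay as the last step left them, time stands still between calls to the robot, and variables do not carry over. Pictures are saved under pics/ and viewed, at most 14 in all, crops included, and the job is handed in when it is done.

Besides the shell and the picture viewer there is one more tool, called after "Emit:" by a JSON object that holds its "op" and its "data", one argument or row to a line. drive_tool: Moves the arm, as the interface text tells. Its arguments: {"type":"object","properties":{"increments":{"type":"array","items":{"type":"array","items":{"type":"number"}}},"grip_force":{"type":"number"}},"required":["increments"]}

```bash
ls; mkdir -p pics
python3 - <<'E'
from plant import arm
import cv2
for n in ("side","top"):
    im=arm.get_image(n); cv2.imwrite(f"pics/{n}0.png",im[:,:,::-1])
    print(n,arm.get_calibration(n))
print(arm.get_calibration("wrist"));print(arm.get_state())
E
```

```text
pics
side {'fov_y': 45.46811852211023, 'cx': 284.4166765889183, 'cy': 199.61909356464756, 'distortion': array([-0.01139686,  0.        ,  0.        ,  0.        ,  0.        ]), 'rvec': array([ 1.94749708, -0.5046399 ,  0.33859968]), 'tvec': array([-0.45837187,  0.22303879,  1.25032661])}
top {'fov_y': 51.9315608175022, 'cx': 284.9071404157203, 'cy': 210.09198496777296, 'distortion': array([0.02651566, 0.        , 0.        , 0.        , 0.        ]), 'rvec': array([ 2.11825641, -2.13344445,  0.21032408]), 'tvec': array([0.08582425, 0.54763967, 1.0511332 ])}
{'fov_y': 59.71371714988617, 'cx': 277.1778100496668, 'cy': 205.5713696160323, 'distortion': array([-0.0580178,  0.       ,  0.       ,  0.       ,  0.       ]), 'T_tool_cam': array([[ 2.61940356e-04, -9.60535635e-01, -2.78156836e-01,
         7.73341161e-02],
       [ 9.99999953e-01,  2.95427094e-04, -7.84733792e-05,
        -1.54376829e-04],
       [ 1.57551543e-04, -2.78156803e-01,  9.60535667e-01,
        -2.04592776e-01],
       [ 0.00000000e+00,  0.00000000e+00,  0.00000000e+00,
         1.00000000e+00]])}
{'clock': 0.1, 'q': array([ 1.19261145e+00,  1.31078644e-01,  1.48912081e+00,  1.71267539e-05,
        1.52297446e+00, -8.53871226e-02]), 'joint_vel': array([ 0.00031378, -0.00128353, -0.00317417, -0.0004876 ,  0.00077811,
       -0.00139734]), 'joint_efforts': array([ 5.68546554e-06, -5.61337495e+01, -4.93101311e+01,  7.69842183e-02,
        2.89778388e-02, -2.77539058e-06]), 'eef_pos': array([0.17294355, 0.57397126, 0.18002378]), 'tcp_rot': array([-1.89945374e-04,  1.45876853e-01,  9.89302440e-01, -7.67523521e-04]), 'force': array([ 0.04137328, -0.19086511,  0.09084004]), 'torque': array([ 0.001135  , -0.03988461,  0.00117492]), 'grip_force': 0.0, 'gripper_width': 0.09276189085722293}
```

View pics/top0.png

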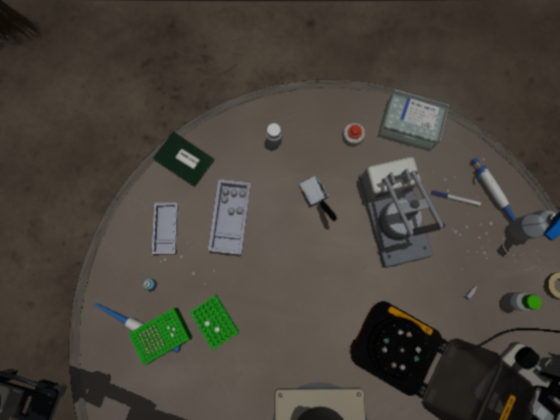

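View pics/side0.png

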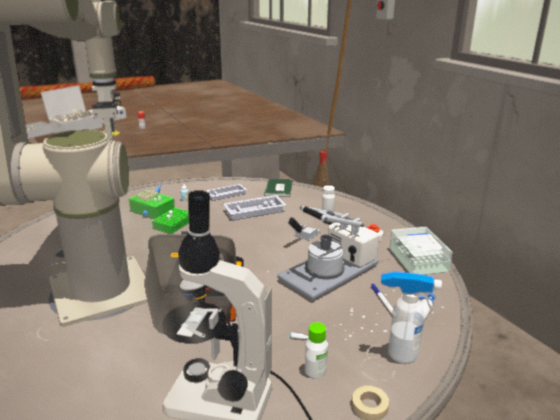

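The top view shows the mill at (398,210), scoop at (318,195), the larger tray with balls at (230,217) and a smaller tray look-alike at (165,228). Next I'll write helpers, check the projections and make an enlarged crop.

```bash
cat > h.py <<'E'
import numpy as np, cv2
from scipy.spatial.transform import Rotation as R
from plant import arm
def Rq(q): return R.from_quat([q[1],q[2],q[3],q[0]]).as_matrix()
def cam(n,st=None):
    """K,dist,Rwc,t (world->cam)"""
    c=arm.get_calibration(n); f=210/np.tan(np.radians(c['fov_y']/2))
    K=np.array([[f,0,c['cx']],[0,f,c['cy']],[0,0,1]]); d=np.array(c['distortion'])
    if n=='wrist':
        st=st or arm.get_state(); T=np.eye(4);T[:3,:3]=Rq(st['tcp_rot']);T[:3,3]=st['eef_pos']
        M=np.linalg.inv(T@np.array(c['T_tool_cam'])); return K,d,M[:3,:3],M[:3,3]
    return K,d,cv2.Rodrigues(np.array(c['rvec']))[0],np.array(c['tvec'])
def proj(C,P):
    K,d,Rm,t=C; return cv2.projectPoints(np.atleast_2d(np.float64(P)),cv2.Rodrigues(Rm)[0],t,K,d)[0][:,0]
def rays(C,uv):
    K,d,Rm,t=C; n=cv2.undistortPoints(np.float64(uv).reshape(-1,1,2),K,d)[:,0]
    return -Rm.T@t, np.c_[n,np.ones(len(n))]@Rm
def plane(C,uv,z):
    o,D=rays(C,uv); return o+D*((z-o[2])/D[:,2])[:,None]
def snap(n,name):
    st=arm.get_state(); C=cam(n,st); im=arm.get_image(n)[:,:,::-1].copy(); cv2.imwrite(f'pics/{name}.png',im); np.savez(f'pics/{name}.npz',K=C[0],d=C[1],R=C[2],t=C[3]); return im,C
def load(name):
    z=np.load(f'pics/{name}.npz'); return cv2.imread(f'pics/{name}.png'),(z['K'],z['d'],z['R'],z['t'])
def tool(dw,st=None):
    """world shift (m) -> tool axes, cm"""
    st=st or arm.get_state(); return np.round(Rq(st['tcp_rot']).T@np.array(dw)*100,2)
E
python3 - <<'E'
from h import *
C=cam('top'); np.set_printoptions(precision=3,suppress=True)
print(proj(C,[[0,0,0],[.5,0,0],[.5,.3,0],[.5,-.3,0],[.17,.574,.18]]))
im=cv2.imread('pics/top0.png')
cr=im[130:280,140:460]; cv2.imwrite('pics/c1.png',cv2.resize(cr,None,fx=2.5,fy=2.5,interpolation=cv2.INTER_CUBIC))
print(plane(C,[[398,210],[318,195],[230,217],[165,228],[274,132],[354,132]],0.0))
E
```

```text
[[320.375 436.413]
 [315.754 231.397]
 [202.507 232.179]
 [428.813 230.694]
 [ 48.597 379.752]]
[[ 0.556 -0.222  0.   ]
 [ 0.599 -0.008  0.   ]
 [ 0.54   0.228  0.   ]
 [ 0.512  0.399  0.   ]
 [ 0.779  0.11   0.   ]
 [ 0.777 -0.112  0.   ]]
```

View pics/c1.png

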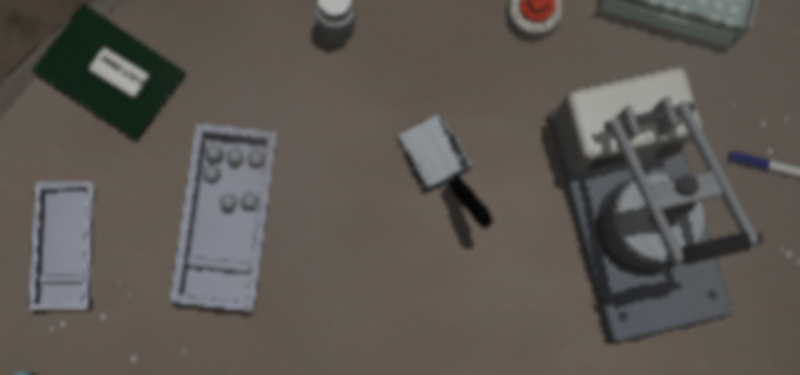

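The enlarged crop shows the larger tray (200–270, 125–310) with 6 balls; the other one at (60,245) is smaller and empty, so it's a look-alike. Now to compute the poses.

Run:
```python
from h import *
np.set_printoptions(precision=4,suppress=True)
im,C=load('top0')
f=lambda L:np.array(L)/2.5+[140,130]
b=plane(C,f([[615,342],[732,312],[548,115]]),.022); print('base',b)
ey=b[0]-b[1]; print('w',np.linalg.norm(ey[:2]),np.linalg.norm((b[2]-b[0])[:2]))
y=ey[:2]/np.linalg.norm(ey[:2]); x=np.array([y[1],-y[0]]); x2=(b[2]-b[0])[:2]; print(np.arctan2(*x[::-1]),np.arctan2(*x2[::-1]))
yaw=np.arctan2(*x2[::-1]); x=np.array([np.cos(yaw),np.sin(yaw)])
print('mill origin',(b[0]+b[1])[:2]/2+.11*x)
t=plane(C,f([[197,124],[275,130],[250,313],[171,303]]),.025); print('tray',t, t.mean(0))
for i in range(4): print(np.linalg.norm(t[i]-t[(i+1)%4]),np.degrees(np.arctan2(*(t[(i+1)%4]-t[i])[1::-1])))
s=plane(C,f([[398,136],[437,116],[471,165],[430,190]]),.02);print('scoop',s,s.mean(0)); print(plane(C,f([[480,205]]),.06))
print('other', plane(C,[[274,132],[354,132],[149,285]],.04))
g=plane(C,f([[212,155],[235,158],[257,159],[211,173],[229,203],[250,202]]),.011);print(g)
print('handle', plane(C,f([[682,258],[745,240]]),.2))
```

```text
Traceback (most recent call last):
  File "h.py", line 23, in load
    z=np.load(f'pics/{name}.npz'); return cv2.imread(f'pics/{name}.png'),(z['K'],z['d'],z['R'],z['t'])
FileNotFoundError: [Errno 2] No such file or directory: 'pics/top0.npz'
```

Run:
```python
from h import *
np.set_printoptions(precision=4,suppress=True)
C=cam('top')
f=lambda L:np.array(L)/2.5+[140,130]
b=plane(C,f([[615,342],[732,312],[548,115]]),.022); print('base',b)
ey=b[0]-b[1]; print('w',np.linalg.norm(ey[:2]),np.linalg.norm((b[2]-b[0])[:2]))
y=ey[:2]/np.linalg.norm(ey[:2]); x=np.array([y[1],-y[0]]); x2=(b[2]-b[0])[:2]; print(np.arctan2(*x[::-1]),np.arctan2(*x2[::-1]))
yaw=np.arctan2(*x2[::-1]); x=np.array([np.cos(yaw),np.sin(yaw)])
print('mill origin',(b[0]+b[1])[:2]/2+.11*x)
t=plane(C,f([[197,124],[275,130],[250,313],[171,303]]),.025); print('tray',t, t.mean(0))
for i in range(4): print(np.linalg.norm(t[i]-t[(i+1)%4]),np.degrees(np.arctan2(*(t[(i+1)%4]-t[i])[1::-1])))
s=plane(C,f([[398,136],[437,116],[471,165],[430,190]]),.02);print('scoop',s,s.mean(0)); print(plane(C,f([[480,205]]),.06))
print('other', plane(C,[[274,132],[354,132],[149,285]],.04))
g=plane(C,f([[212,155],[235,158],[257,159],[211,173],[229,203],[250,202]]),.011);print(g)
print('handle', plane(C,f([[682,258],[745,240]]),.2))
```

```text
base [[ 0.4043 -0.1762  0.022 ]
 [ 0.4343 -0.2981  0.022 ]
 [ 0.6453 -0.1173  0.022 ]]
w 0.12553539481438178 0.24805201617851352
0.24122874623987955 0.2397251027918916
mill origin [ 0.5261 -0.2111]
tray [[0.6368 0.2563 0.025 ]
 [0.6297 0.1736 0.025 ]
 [0.4363 0.1978 0.025 ]
 [0.4472 0.2789 0.025 ]] [0.5375 0.2266 0.025 ]
0.08296037176524056 -94.848892639105
0.19498802147026822 172.87436589152142
0.0818487462240377 82.35220922182259
0.19094930110966896 -6.810711376896568
scoop [[ 0.6237  0.043   0.02  ]
 [ 0.6455  0.001   0.02  ]
 [ 0.5916 -0.0339  0.02  ]
 [ 0.5648  0.0101  0.02  ]] [0.6064 0.005  0.02  ]
[[ 0.5409 -0.0374  0.06  ]]
other [[ 0.7633  0.1093  0.04  ]
 [ 0.7621 -0.1048  0.04  ]
 [ 0.3629  0.4214  0.04  ]]
[[0.6062 0.2417 0.011 ]
 [0.6028 0.2171 0.011 ]
 [0.6016 0.1936 0.011 ]
 [0.5866 0.2424 0.011 ]
 [0.5539 0.2227 0.011 ]
 [0.5549 0.2005 0.011 ]]
handle [[ 0.4667 -0.1957  0.2   ]
 [ 0.4822 -0.2518  0.2   ]]
```

```bash
cat >> h.py <<'E'
def RT(psi,th=0):
    """tool down, tool x heading psi, then turned th about tool y (positive = x axis dips: nose down if ...)"""
    c,s=np.cos(psi),np.sin(psi); return np.array([[c,s,0],[s,-c,0],[0,0,-1.]])@R.from_rotvec([0,th,0]).as_matrix()
def plan(p,Rt,n,g,st=None,p0=None,R0=None):
    """straight rows from here (or p0,R0) to p,Rt"""
    if p0 is None:
        st=st or arm.get_state(); p0=st['eef_pos'];R0=Rq(st['tcp_rot'])
    p0=np.array(p0);p=np.array(p); rv=R.from_matrix(R0.T@Rt).as_rotvec(); out=[]
    pp,RR=p0,R0
    for i in range(1,n+1):
        q=p0+(p-p0)*i/n; d=RR.T@(q-pp)*100; d=np.round(d,2); r=np.round(rv/n,3)
        out.append([*map(float,d),*map(float,r),g]); pp=pp+RR@d/100; RR=RR@R.from_rotvec(r).as_matrix()
    print('['+',\n'.join('['+','.join('%g'%(v+0) for v in o)+']' for o in out)+']'); return pp,RR
MO=np.array([.526,-.211]);MY=.24
def mill(x,y,z): c,s=np.cos(MY),np.sin(MY); return np.array([MO[0]+c*x-s*y,MO[1]+s*x+c*y,z])
E
python3 - <<'E'
from h import *
C=cam('top'); uv=np.array([[713,249]])/2.5+[140,130]
o,D=rays(C,uv);
for a in np.arange(.2,.75,.05):
    p=mill(.09-.155*np.cos(a),0,.134+.155*np.sin(a)); print('%.2f'%a,p,proj(C,p)[0]-uv[0])
print(arm.get_state()['eef_pos'])
a=.5;p=mill(.09-.155*np.cos(a),0,.36)
b=plan([.25,.45,.36],RT(1.81),5,9.3)
plan(p,RT(1.81),14,9.3,p0=b[0],R0=b[1])
E
```

```text
0.20 [ 0.46586416 -0.22571625  0.16479375] [-3.74769472  5.97521573]
0.25 [ 0.4675435  -0.22530528  0.17234761] [-2.90935856  4.79747689]
0.30 [ 0.46958745 -0.22480509  0.17980563] [-2.12382321  3.44620244]
0.35 [ 0.47199092 -0.22421692  0.18714916] [-1.39462982  1.92176075]
0.40 [ 0.47474788 -0.22354225  0.19435984] [-0.72523817  0.22521982]
0.45 [ 0.47785146 -0.22278275  0.20141966] [-0.11900023 -1.64161284]
0.50 [ 0.48129388 -0.22194033  0.20831096] [ 0.42086754 -3.67615433]
0.55 [ 0.48506655 -0.2210171   0.21501652] [ 0.89131271 -5.87501536]
0.60 [ 0.48916004 -0.22001535  0.22151958] [ 1.28947602 -8.23397485]
0.65 [ 0.49356412 -0.2189376   0.22780389] [  1.61272061 -10.74796124]
0.70 [ 0.49826778 -0.21778654  0.23385374] [  1.85866114 -13.41104113]
[0.17294355 0.57397126 0.18002378]
[[-2.19,-1.93,-3.6,0,0,0.208,9.3],
[-2.54,-1.45,-3.59,0,0,0.208,9.3],
[-2.79,-0.88,-3.6,0,0,0.208,9.3],
[-2.91,-0.29,-3.6,0,0,0.208,9.3],
[-2.9,0.32,-3.59,0,0,0.208,9.3]]
[[-5.05,0.47,0.01,0,0,0,9.3],
[-5.06,0.48,0,0,0,0,9.3],
[-5.05,0.47,0.01,0,0,0,9.3],
[-5.06,0.48,0,0,0,0,9.3],
[-5.05,0.47,0.01,0,0,0,9.3],
[-5.05,0.47,0,0,0,0,9.3],
[-5.06,0.48,0.01,0,0,0,9.3],
[-5.05,0.47,0.01,0,0,0,9.3],
[-5.06,0.47,0,0,0,0,9.3],
[-5.05,0.48,0.01,0,0,0,9.3],
[-5.05,0.47,0,0,0,0,9.3],
[-5.06,0.48,0.01,0,0,0,9.3],
[-5.05,0.47,0,0,0,0,9.3],
[-5.06,0.47,0.01,0,0,0,9.3]]
```

Emit:
{"op": "drive_tool", "data": {
  "increments": [
    [-2,-1.6,-3,0,0,0.17,9.3],
    [-2.1,-1.3,-3,0,0,0.17,9.3],
    [-2.3,-0.9,-3,0,0,0.17,9.3],
    [-2.4,-0.5,-3,0,0,0.17,9.3],
    [-2.4,0,-3,0,0,0.18,9.3],
    [-2.4,0.4,-3,0,0,0.18,9.3]
  ]
}}

```text
clock: 0.85
eef_pos: [0.2541, 0.4497, 0.3614]
tcp_rot: [0.0, 0.62, 0.784, -0.0]
force: [-0.3, 0.2, 0.3]
gripper_width: 0.0932
grip_force: 0.0
```

Emit:
{"op": "drive_tool", "data": {
  "increments": [
    [-5,0.5,0,0,0,0,9.3],
    [-5,0.5,0,0,0,0,9.3],
    [-5,0.5,0,0,0,0,9.3],
    [-5,0.5,0,0,0,0,9.3],
    [-5,0.5,0,0,0,0,9.3],
    [-5,0.5,0,0,0,0,9.3],
    [-5,0.5,0,0,0,0,9.3],
    [-5,0.5,0,0,0,0,9.3],
    [-5,0.5,0,0,0,0,9.3],
    [-5,0.5,0,0,0,0,9.3],
    [-4,0.5,0,0,0,0,9.3],
    [0,0,0,0,0,0,9.3]
  ]
}}

```text
clock: 2.35
eef_pos: [0.4346, -0.0633, 0.3598]
tcp_rot: [-0.001, 0.62, 0.785, -0.001]
force: [-0.3, 1.3, 0.2]
gripper_width: 0.0932
grip_force: 0.0
```

Run:
```python
from h import *
snap('wrist','w1'); st=arm.get_state(); print(st['clock'],st['eef_pos'],st['q'],np.round(Rq(st['tcp_rot']),3))
a=.42;p=mill(.09-.155*np.cos(a),0,.134+.155*np.sin(a)); C=cam('wrist'); print(proj(C,[p,mill(0,0,.116),mill(.055,0,.1),mill(-.11,.065,.022),mill(-.11,-.065,.022)]))
```

```text
2.4 [ 0.43441358 -0.06188916  0.360166  ] [-2.58652640e-01 -3.03337835e-01  1.57361953e+00  2.09664813e-04
  1.87320787e+00 -4.94036769e-01] [[-0.233  0.972 -0.002]
 [ 0.972  0.233  0.001]
 [ 0.001 -0.002 -1.   ]]
[[279.72635912 319.85984614]
 [317.06984242 285.63203135]
 [354.79529801 279.84582293]
 [241.57475723 219.29035886]
 [244.12811414 293.41153586]]
```

View pics/w1.png

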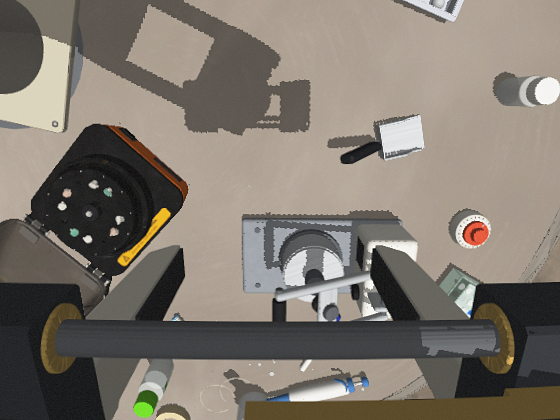

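The wrist view shows the mill base near edge at (243,216)–(243,292), knob about (314,277), clamp bar around (279,305), scoop at (395,137), timer at (472,230), reagent at (540,90). I'll refine the mill pose from it.

Run:
```python
from h import *
im,C=load('w1')
print(plane(C,[[243,215],[243,292],[340,213]],.022)); 
cv2.imwrite('pics/c2.png',cv2.resize(im[195:335,225:425],None,fx=4,fy=4,interpolation=cv2.INTER_CUBIC))
```

```text
[[ 0.40429619 -0.16800331  0.022     ]
 [ 0.43193465 -0.29952194  0.022     ]
 [ 0.55023698 -0.12973736  0.022     ]]
```

View pics/c2.png

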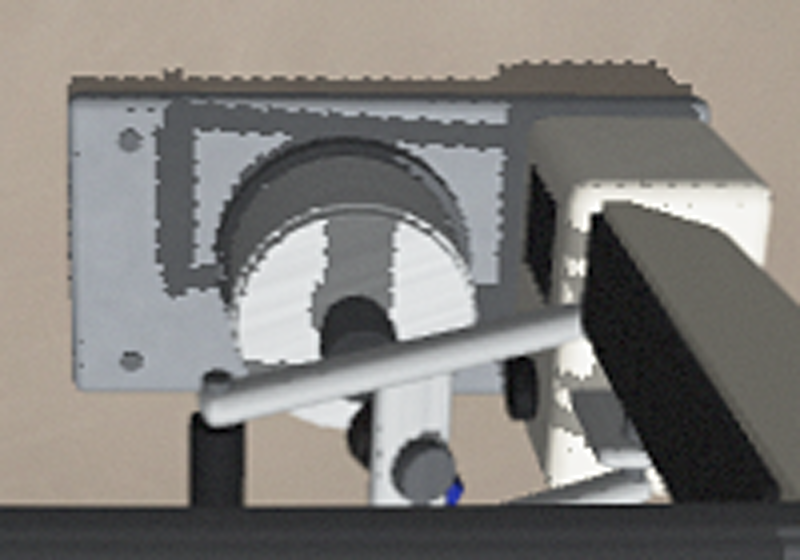

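Run:
```python
from h import *
im,C=load('w1'); np.set_printoptions(precision=4,suppress=True)
f=lambda L:np.array(L)/4+[225,195]
b=plane(C,f([[72,97],[77,388],[705,100]]),.022); print(b)
v=(b[2]-b[0])[:2];w=(b[0]-b[1])[:2];print(np.linalg.norm(v),np.arctan2(v[1],v[0]),np.linalg.norm(w),np.arctan2(-w[0],w[1]))
l=plane(C,f([[355,325]]),.084); print('lid',l, mill(0,0,0))
a=.42;p=mill(.09-.155*np.cos(a),0,.134+.155*np.sin(a)-.019);print(p)
e=plan(p+[0,0,.07],RT(1.81),5,6)
plan(p,RT(1.81),3,6,p0=e[0],R0=e[1])
```

```text
[[ 0.4057 -0.1748  0.022 ]
 [ 0.434  -0.299   0.022 ]
 [ 0.6475 -0.1184  0.022 ]]
0.24827223747543453 0.22939732487945064 0.12738268605965888 0.22341079446266232
lid [[ 0.5248 -0.2149  0.084 ]] [ 0.526 -0.211  0.   ]
[ 0.4759 -0.2232  0.1782]
[[-3.33,0.06,2.24,0,0,-0.001,6],
[-3.34,0.05,2.23,0,0,-0.001,6],
[-3.33,0.06,2.24,0,0,-0.001,6],
[-3.34,0.04,2.23,0,0,-0.001,6],
[-3.33,0.05,2.24,0,0,-0.001,6]]
[[0,0,2.33,-0.001,0,0,6],
[-0.01,0,2.34,-0.001,0,0,6],
[0,0,2.33,-0.001,0,0,6]]
```

Emit:
{"op": "drive_tool", "data": {
  "increments": [
    [-3.3,0,2.2,0,0,0,6],
    [-3.3,0,2.2,0,0,0,6],
    [-3.3,0.1,2.2,0,0,0,6],
    [-3.3,0,2.3,0,0,0,6],
    [-3.3,0.1,2.3,0,0,0,6],
    [-0.1,0,2.3,0,0,0,6],
    [0,0,2.3,0,0,0,6],
    [0,0,2.3,0,0,0,6],
    [0,0,0,0,0,0,6]
  ]
}}

```text
clock: 3.52
eef_pos: [0.4747, -0.2199, 0.178]
tcp_rot: [-0.002, 0.618, 0.786, -0.0]
force: [-1.2, -0.1, 0.9]
gripper_width: 0.0598
grip_force: 0.0
```

Emit:
{"op": "drive_tool", "data": {
  "increments": [
    [0,0,0,0,0,0,0],
    [0,0,0,0,0,0,0],
    [0,0,0,0,0,0,0],
    [0,0,0,0,0,0,0],
    [0,0,0,0,0,0,0],
    [0,0,0,0,0,0,0]
  ],
  "grip_force": 20
}}

```text
clock: 4.28
eef_pos: [0.4757, -0.2221, 0.1799]
tcp_rot: [-0.0, 0.618, 0.786, -0.0]
force: [0.4, -0.7, -0.4]
gripper_width: 0.0049
grip_force: 0.0
```

```bash
sed -i 's/^MO=.*/MO=np.array([.5265,-.2115]);MY=.232/' h.py
python3 - <<'E'
from h import *
st=arm.get_state(); print(st['clock'],st['eef_pos'],st['gripper_width'],st['grip_force'],st['force'])
C=cam('wrist',st)
g=st['eef_pos']+[0,0,.019]; c,s=np.cos(MY),np.sin(MY); d=g[:2]-MO; mx=c*d[0]+s*d[1]; print('mill x,y',mx,-s*d[0]+c*d[1],'a from x',np.arccos((.09-mx)/.155),'a from z',np.arcsin((g[2]-.134)/.155))
a0=np.arccos((.09-mx)/.155)
# arc rows
for i,a in enumerate(np.linspace(a0,1.85,13)[1:]):
    pr=np.linspace(a0,1.85,13)[i]; dw=mill(-.155*np.cos(a),0,.155*np.sin(a))-mill(-.155*np.cos(pr),0,.155*np.sin(pr)); print(tool(dw,st))
E
```

```text
4.275 [ 0.47568782 -0.22206883  0.17990856] 0.00485069747935617 0.0 [ 0.42180042 -0.664958   -0.35345036]
mill x,y -0.051880876824015106 0.0013972882767567633 a from x 0.41439397493230207 a from z 0.43208478732224975
[-0.    0.85 -1.65]
[-0.01  1.04 -1.54]
[-0.01  1.21 -1.4 ]
[-0.01  1.37 -1.25]
[-0.01  1.51 -1.07]
[-0.01  1.63 -0.89]
[-0.01  1.72 -0.69]
[-0.01  1.79 -0.47]
[-0.01  1.84 -0.26]
[-0.01  1.85 -0.04]
[-0.01  1.84  0.18]
[-0.01  1.81  0.4 ]
```

Run:
```python
from h import *
im,C=snap('wrist','w2'); im2,C2=snap('side','s2')
print(arm.get_state()['gripper_width'])
cr=cv2.resize(im2[180:300,250:410],None,fx=3.5,fy=3.5,interpolation=cv2.INTER_CUBIC)
cv2.imwrite('pics/c3.png',np.hstack([cv2.resize(im[150:420,180:400],(342,420)),cv2.resize(cr,(456,342))[:,:].copy() if 0 else cv2.copyMakeBorder(cv2.resize(cr,(456,342)),0,78,0,0,0)]))
```

```text
0.0009637588091071293
```

View pics/c3.png

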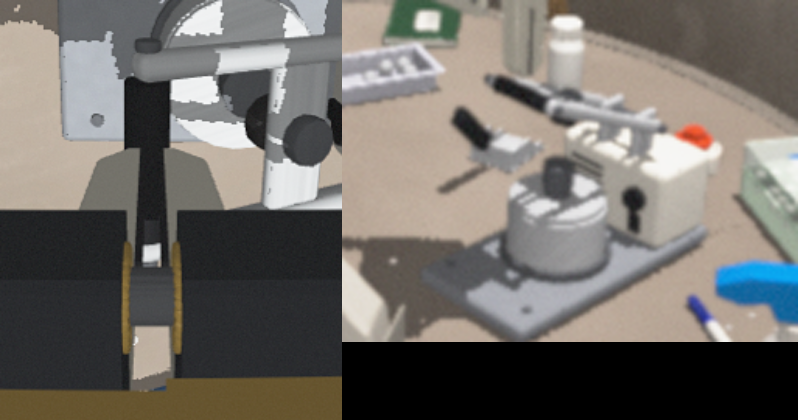

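The wrist crop shows the closed fingers directly over the bar, and the side crop shows their tips at about (525,75), just above the bar, which runs (490,80)–(548,105). So the clamp is lower than I estimated. I'll triangulate.

Run:
```python
from h import *
np.set_printoptions(precision=4,suppress=True)
C=cam('side'); st=arm.get_state(); print(st['gripper_width'],proj(C,st['eef_pos']))
uv=np.array([[(519-342)/2.85+250,180+93/2.85]]);print(uv)
im,Cw=load('w2')
for a in np.arange(.15,.6,.05):
    P=[mill(.09-.155*np.cos(a),y,.134+.155*np.sin(a)) for y in (-.029,0,.029,.034)]; print('%.2f'%a,proj(C,P).round(1).tolist(),proj(Cw,P).round(1).tolist())
```

```text
0.0009637588091071293 [[311.951  219.0685]]
[[312.1053 212.6316]]
0.15 [[317.4, 233.3], [308.8, 229.0], [300.4, 224.9], [299.0, 224.3]] [[260.3, 264.5], [259.9, 224.1], [259.6, 180.9], [259.6, 173.1]]
0.20 [[317.9, 230.3], [309.3, 226.1], [300.9, 222.0], [299.5, 221.3]] [[261.8, 269.5], [261.5, 228.0], [261.2, 183.5], [261.2, 175.5]]
0.25 [[318.5, 227.2], [309.9, 223.1], [301.5, 219.1], [300.0, 218.4]] [[264.0, 274.7], [263.8, 232.2], [263.6, 186.3], [263.6, 178.1]]
0.30 [[319.3, 224.2], [310.6, 220.1], [302.1, 216.1], [300.7, 215.4]] [[267.0, 280.3], [266.9, 236.5], [266.8, 189.3], [266.8, 180.8]]
0.35 [[320.1, 221.1], [311.4, 217.0], [302.9, 213.1], [301.5, 212.4]] [[270.8, 286.1], [270.9, 241.1], [270.9, 192.4], [270.9, 183.7]]
0.40 [[321.1, 218.0], [312.3, 214.0], [303.8, 210.1], [302.4, 209.5]] [[275.5, 292.1], [275.7, 245.9], [276.0, 195.7], [276.0, 186.7]]
0.45 [[322.1, 214.9], [313.3, 211.0], [304.8, 207.1], [303.4, 206.5]] [[281.1, 298.4], [281.6, 251.0], [282.1, 199.2], [282.2, 189.8]]
0.50 [[323.3, 211.9], [314.5, 208.0], [305.9, 204.2], [304.5, 203.5]] [[287.7, 305.0], [288.5, 256.2], [289.4, 202.8], [289.6, 193.2]]
0.55 [[324.5, 208.9], [315.7, 205.0], [307.1, 201.2], [305.7, 200.6]] [[295.4, 311.8], [296.6, 261.7], [297.9, 206.7], [298.1, 196.6]]
```

Emit:
{"op": "drive_tool", "data": {
  "increments": [
    [0,0,0,0,0,0,0],
    [0,0,0,0,0,0,0],
    [0,0.85,-1.6,0,0,0,0],
    [0,1,-1.5,0,0,0,0],
    [0,0,0,0,0,0,0]
  ],
  "grip_force": 20
}}

```text
clock: 5.0
eef_pos: [0.4948, -0.2179, 0.2122]
tcp_rot: [0.001, 0.618, 0.786, 0.0]
force: [-0.2, -0.9, -0.2]
gripper_width: 0.0005
grip_force: 0.0
```

Run:
```python
from h import *
im,C=snap('wrist','w3'); im2,C2=snap('side','s3')
print(arm.get_state()['gripper_width'])
cr=cv2.resize(im2[160:290,250:402],(456,390),interpolation=cv2.INTER_CUBIC)
cv2.imwrite('pics/c4.png',np.hstack([cv2.resize(im[150:400,180:400],(343,390)),cr]))
```

```text
0.00032067200478130457
```

View pics/c4.png

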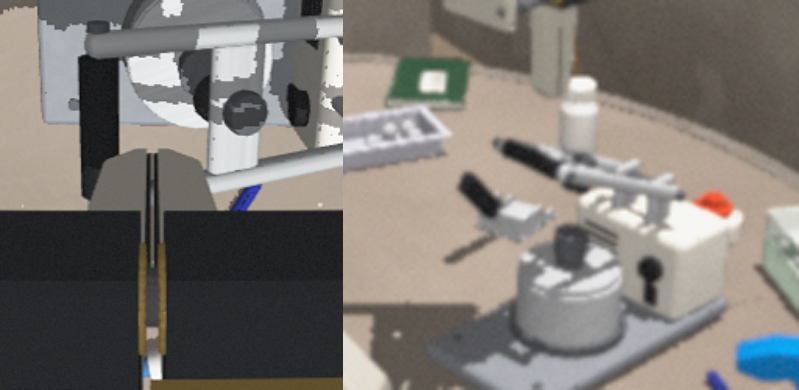

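Run:
```python
from h import *
np.set_printoptions(precision=4,suppress=True)
C=cam('side'); st=arm.get_state(); e=st['eef_pos']; print(e,proj(C,[e,e+[0,0,.02],e+[0,0,.04]]))
im,Cw=load('w3'); print(proj(Cw,[e]), 'seen tip crop(152,150):',[180+152/1.559,150+150/1.56])
# bar triangulation side+wrist : near end y=+ and far end
s=np.array([[(498-343)/3+250,160+140/3],[(562-343)/3+250,160+168/3]]);w=np.array([[180+98/1.559,150+55/1.56]])
def tri(o1,d1,o2,d2):
    A=np.c_[d1,-d2]; x=np.linalg.lstsq(A,o2-o1,rcond=None)[0]; p,q=o1+d1*x[0],o2+d2*x[1]; return (p+q)/2,np.linalg.norm(p-q)
o1,D1=rays(C,s[:1]);o2,D2=rays(Cw,w);p,er=tri(o1,D1[0],o2,D2[0]);print('bar +y end',p,er,mill(0,.029,0))
Ct=cam('top');o3,D3=rays(Ct,np.array([[682,258]])/2.5+[140,130]);print(tri(o1,D1[0],o3,D3[0]))
print('camtop',o3,'side',o1)
```

```text
[ 0.4934 -0.2176  0.2104] [[317.5708 205.5242]
 [317.8764 197.9895]
 [318.1861 190.351 ]]
[[275.2139 232.4436]] seen tip crop(152,150): [277.4983964079538, 246.15384615384613]
bar +y end [ 0.4659 -0.1941  0.2039] 0.005256091768240772 [ 0.5198 -0.1833  0.    ]
(array([ 0.4647, -0.1937,  0.2042]), np.float64(0.00297433357144243))
camtop [0.341  0.0916 1.1347] side [-0.1208 -1.134   0.723 ]
```

The pictures agree with each other but show the finger tips about 35 mm short of the stated TCP (side: tip seen at row 191, TCP projects to row 205; the w1 finger gap also gives a shorter depth). That explains the empty grasp. I'll go lower, which is clear of the lid in either case.

Emit:
{"op": "drive_tool", "data": {
  "increments": [
    [0,0,0,0,0,0,6],
    [0,0,0,0,0,0,6],
    [0,-0.9,0,0,0,0,6],
    [0,-0.9,0,0,0,0,6],
    [0,0,0,0,0,0,6],
    [0,0,0,0,0,0,6],
    [0,0,1.7,0,0,0,6],
    [0,0,1.7,0,0,0,6],
    [0,0,1.7,0,0,0,6],
    [0,0,1.6,0,0,0,6],
    [0,0,0,0,0,0,6]
  ]
}}

```text
clock: 6.48
eef_pos: [0.475, -0.2212, 0.1417]
tcp_rot: [-0.002, 0.618, 0.786, -0.0]
force: [-0.4, -0.3, 0.6]
gripper_width: 0.0602
grip_force: 0.0
```

Emit:
{"op": "drive_tool", "data": {
  "increments": [
    [0,0,0,0,0,0,0],
    [0,0,0,0,0,0,0],
    [0,0,0,0,0,0,0],
    [0,0,0,0,0,0,0],
    [0,0,0,0,0,0,0],
    [0,0,0,0,0,0,0],
    [0,0,0,0,0,0,0]
  ],
  "grip_force": 20
}}

```text
clock: 7.35
eef_pos: [0.4739, -0.2226, 0.1439]
tcp_rot: [-0.002, 0.618, 0.786, -0.002]
force: [-11.9, -1.7, 6.1]
gripper_width: 0.0153
grip_force: 20.0
```

Emit:
{"op": "drive_tool", "data": {
  "increments": [
    [0,0.85,-1.65,0,0,0,0],
    [0,1.04,-1.54,0,0,0,0],
    [0,1.21,-1.4,0,0,0,0],
    [0,1.37,-1.25,0,0,0,0],
    [0,1.5,-1.07,0,0,0,0],
    [0,1.63,-0.9,0,0,0,0]
  ]
}}

```text
clock: 8.1
eef_pos: [0.5492, -0.2056, 0.2238]
tcp_rot: [0.0, 0.619, 0.786, -0.001]
force: [-7.2, -3.9, 5.9]
gripper_width: 0.0153
grip_force: 20.0
```

Run:
```python
from h import *
st=arm.get_state(); print(st['eef_pos'],st['gripper_width'],st['force'])
d=st['eef_pos'][:2]-MO;c,s=np.cos(MY),np.sin(MY);print(c*d[0]+s*d[1],-s*d[0]+c*d[1])
```

```text
[ 0.54924832 -0.20556796  0.22377331] 0.015298552123189021 [-7.19675527 -3.85078786  5.94647613]
0.023502778084844966 0.0005427201402538884
```

Emit:
{"op": "drive_tool", "data": {
  "increments": [
    [0,1.72,-0.69,0,0,0,0],
    [0,1.79,-0.47,0,0,0,0],
    [0,1.84,-0.26,0,0,0,0],
    [0,1.85,-0.04,0,0,0,0],
    [0,1.84,0.18,0,0,0,0],
    [0,1.8,0.4,0,0,0,0],
    [0,0,0,0,0,0,0]
  ]
}}

```text
clock: 8.98
eef_pos: [0.6568, -0.1791, 0.2308]
tcp_rot: [0.001, 0.618, 0.786, -0.0]
force: [3.6, -2.9, -1.2]
gripper_width: 0.0156
grip_force: 20.0
```

Emit:
{"op": "drive_tool", "data": {
  "increments": [
    [0,0,0,0,0,0,5],
    [0,0,0,0,0,0,5],
    [0,0,0,0,0,0,5],
    [0,0,0,0,0,0,5],
    [0,0,0,0,0,0,5],
    [0,0,-2,0,0,0,5],
    [0,0,-2,0,0,0,5],
    [0,0,-2,0,0,0,5]
  ]
}}

```text
clock: 9.98
eef_pos: [0.6559, -0.1786, 0.2938]
tcp_rot: [0.001, 0.618, 0.786, 0.0]
force: [0.5, 0.1, 0.6]
gripper_width: 0.0499
grip_force: 0.0
```

Run:
```python
from h import *
st=arm.get_state(); print(st['clock'],st['eef_pos'],st['gripper_width'],st['force'],st['q'])
p=mill(0,0,.20)
e=plan(mill(-.03,0,.33),RT(1.802),7,5)
```

```text
9.975 [ 0.65588371 -0.1785816   0.29382144] 0.04985783315717936 [0.50692412 0.13056992 0.61689004] [-3.41220191e-01  3.35768582e-01  1.04797173e+00 -6.78396945e-06
  1.75541593e+00 -5.79273069e-01]
[[-0.02,-2.33,-0.52,0,0,0.001,5],
[-0.02,-2.34,-0.52,0,0,0.001,5],
[-0.02,-2.33,-0.52,0,0,0.001,5],
[-0.03,-2.34,-0.53,0,0,0.001,5],
[-0.03,-2.33,-0.52,0,0,0.001,5],
[-0.03,-2.34,-0.52,0,0,0.001,5],
[-0.03,-2.33,-0.52,0,0,0.001,5]]
```

Run:
```python
from h import *
e=plan(mill(0,0,.27),RT(.58),8,5)
```

```text
[[-0.02,-1.67,0.29,0,0,0.154,5],
[-0.27,-1.65,0.3,0,0,0.154,5],
[-0.52,-1.58,0.29,0,0,0.154,5],
[-0.77,-1.49,0.3,0,0,0.154,5],
[-0.97,-1.35,0.29,0,0,0.154,5],
[-1.18,-1.18,0.3,0,0,0.154,5],
[-1.34,-1,0.29,0,0,0.154,5],
[-1.48,-0.77,0.3,0,0,0.154,5]]
```

Emit:
{"op": "drive_tool", "data": {
  "increments": [
    [0,-1.67,-1,0,0,0.154,5],
    [-0.27,-1.65,0,0,0,0.154,5],
    [-0.52,-1.58,0,0,0,0.154,5],
    [-0.77,-1.5,0,0,0,0.154,5],
    [-0.97,-1.35,0.5,0,0,0.154,5],
    [-1.18,-1.18,1,0,0,0.154,5],
    [-1.34,-1,1,0,0,0.154,5],
    [-1.48,-0.77,1,0,0,0.154,5],
    [0,0,0,0,0,0,5]
  ]
}}

```text
clock: 11.1
eef_pos: [0.5256, -0.2115, 0.2673]
tcp_rot: [0.0, 0.959, 0.284, 0.0]
force: [-0.5, -0.8, 0.5]
gripper_width: 0.0497
grip_force: 0.0
```

Run:
```python
from h import *
im,C=snap('wrist','w4'); st=arm.get_state(); print(st['eef_pos'],st['q'],proj(C,[mill(0,0,.084),mill(0,0,.116),mill(0,0,.022),[.541,-.037,.06],[.606,.005,.01]]))
cv2.imwrite('pics/c5.png',im)
```

```text
[ 0.52626732 -0.21138705  0.26762617] [-4.72459492e-01  1.93793071e-02  1.44837096e+00  1.51474005e-04
  1.67177124e+00  5.18812480e-01] [[277.21577604 173.82178908]
 [277.27749836 180.04236782]
 [277.12005619 164.17719925]
 [148.41098954  71.60398632]
 [157.99254342   5.33839681]]
```

View pics/w4.png

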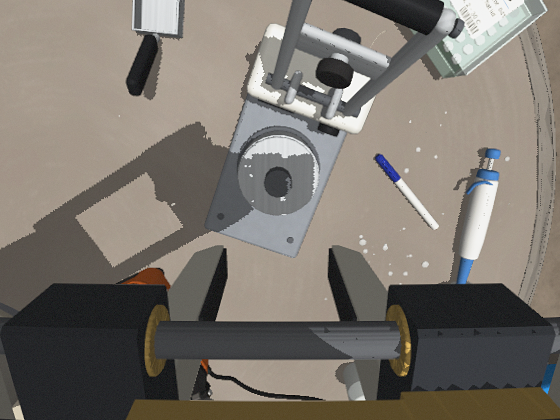

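Wrist view: knob at (277.5,181), predicted (277,180), so the lid is centred; clamp is leaning back, clear of the jar. Descending on the knob.

Emit:
{"op": "drive_tool", "data": {
  "increments": [
    [0,0,3,0,0,0,5],
    [0,0,3,0,0,0,5],
    [0,0,3,0,0,0,5],
    [0,0,3,0,0,0,5],
    [0,0,3,0,0,0,5],
    [0,0,2,0,0,0,5],
    [0,0,2,0,0,0,5],
    [0,0,1.5,0,0,0,5],
    [0,0,0,0,0,0,5]
  ]
}}

```text
clock: 12.28
eef_pos: [0.5251, -0.2107, 0.0596]
tcp_rot: [-0.001, 0.959, 0.285, -0.001]
force: [0.6, 0.3, -0.5]
gripper_width: 0.0501
grip_force: 0.0
```

Emit:
{"op": "drive_tool", "data": {
  "increments": [
    [0,0,0,0,0,0,0],
    [0,0,0,0,0,0,0],
    [0,0,0,0,0,0,0],
    [0,0,0,0,0,0,0],
    [0,0,0,0,0,0,0]
  ],
  "grip_force": 30
}}

```text
clock: 12.9
eef_pos: [0.5265, -0.2114, 0.0618]
tcp_rot: [0.001, 0.959, 0.284, 0.001]
force: [-0.0, -0.0, 5.9]
gripper_width: 0.0279
grip_force: 30.0
```

Run:
```python
from h import *
st=arm.get_state(); print(st['eef_pos'],st['gripper_width'],st['force'])
b=plan(st['eef_pos']+[0,0,.1],RT(.58),4,0)
c=plan([.42,-.02,b[0][2]],b[1],5,0,p0=b[0],R0=b[1])
```

```text
[ 0.52646122 -0.2114265   0.06175332] 0.027909555727152247 [-0.01330661 -0.01605503  5.89039357]
[[0,0,-2.5,0,0,-0.001,0],
[0,0.01,-2.5,0,0,-0.001,0],
[0.01,0,-2.5,0,0,-0.001,0],
[0,0,-2.5,0,0,-0.001,0]]
[[0.32,-4.37,-0.01,0,0,0,0],
[0.32,-4.37,0,0,0,0,0],
[0.32,-4.36,-0.01,0,0,0,0],
[0.32,-4.37,0,0,0,0,0],
[0.32,-4.37,-0.01,0,0,0,0]]
```

Emit:
{"op": "drive_tool", "data": {
  "increments": [
    [0,0,-1,0,0,0,0],
    [0,0,-2,0,0,0,0],
    [0,0,-3,0,0,0,0],
    [0,0,-4,0,0,0,0],
    [0.3,-3.6,0,0,0,0,0],
    [0.3,-3.6,0,0,0,0,0],
    [0.3,-3.6,0,0,0,0,0],
    [0.3,-3.7,0,0,0,0,0],
    [0.2,-3.7,0,0,0,0,0],
    [0.2,-3.6,0,0,0,0,0],
    [0,0,0,0,0,0,0]
  ]
}}

```text
clock: 14.28
eef_pos: [0.4198, -0.0181, 0.162]
tcp_rot: [0.0, 0.958, 0.286, 0.001]
force: [-0.1, -0.5, -3.5]
gripper_width: 0.0278
grip_force: 30.0
```

Emit:
{"op": "drive_tool", "data": {
  "increments": [
    [0,0,3.5,0,0,0,0],
    [0,0,3.5,0,0,0,0],
    [0,0,3.5,0,0,0,0],
    [0,0,3,0,0,0,0],
    [0,0,2,0,0,0,0],
    [0,0,1.1,0,0,0,0],
    [0,0,0,0,0,0,0]
  ]
}}

```text
clock: 15.15
eef_pos: [0.4202, -0.02, -0.0053]
tcp_rot: [-0.0, 0.959, 0.284, -0.0]
force: [-0.2, -0.1, -1.7]
gripper_width: 0.0276
grip_force: 30.0
```

Emit:
{"op": "drive_tool", "data": {
  "increments": [
    [0,0,0.2,0,0,0,5],
    [0,0,0,0,0,0,5],
    [0,0,0,0,0,0,5],
    [0,0,0,0,0,0,5],
    [0,0,-2,0,0,0,5],
    [0,0,-4,0,0,0,5],
    [0,0,-5,0,0,0,5],
    [0,0,-5,0,0,0,5],
    [0,0,-5,0,0,0,5],
    [2,0,-3,0,0,0,5],
    [3,1,0,0,0,0,5],
    [0,0,0,0,0,0,5]
  ]
}}

```text
clock: 16.65
eef_pos: [0.4686, -0.0003, 0.2328]
tcp_rot: [-0.0, 0.959, 0.285, -0.0]
force: [-0.3, -0.3, -0.6]
gripper_width: 0.0498
grip_force: 0.0
```

Run:
```python
from h import *
im,C=snap('wrist','w5'); st=arm.get_state(); print(st['eef_pos'],proj(C,[[.541,-.037,.06],[.606,.005,.01]]))
```

```text
[ 0.46755665 -0.00056187  0.23237357] [[345.66186752 137.50554253]
 [340.94835534  62.52625057]]
```

View pics/w5.png

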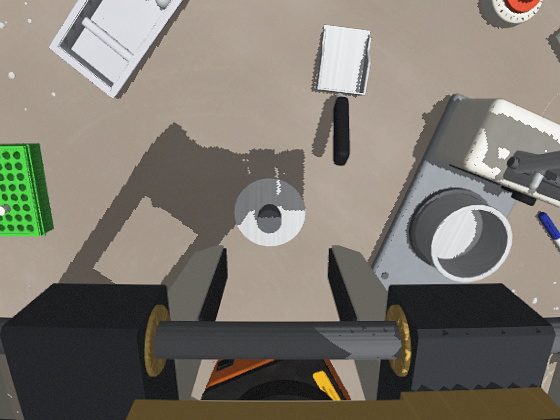

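Wrist view: lid stands at (270,212), jar mouth open at (471,242), scoop pan corners (325,25), (371,31), (318,91), (366,97), handle centre (341,130). I'll compute the scoop pose.

Run:
```python
from h import *
np.set_printoptions(precision=4,suppress=True)
im,C=load('w5')
n=plane(C,[[325,25],[371,31]],.002); print(n,np.linalg.norm(n[0]-n[1]))
h=plane(C,[[341.5,130]],.06)[0]; u=plane(C,[[341,163]],.09)[0]; l=plane(C,[[342,98]],.03)[0]; print('grip',h,u,l)
m=n.mean(0); v=(m-h)[:2]; print('lip-grip dist (108)',np.linalg.norm(v),'yaw',np.arctan2(v[1],v[0])); w=(n[1]-n[0])[:2]; print('yaw from lip',np.arctan2(w[0],-w[1])); w=(l-u)[:2]; print(np.linalg.norm(w),np.arctan2(w[1],w[0]))
g=plane(C,[[269.5,213]],.047);print('lid',g)
```

```text
[[ 0.6298  0.0418  0.002 ]
 [ 0.653  -0.0042  0.002 ]] 0.0515065743667191
grip [ 0.5448 -0.029   0.06  ] [ 0.5183 -0.0412  0.09  ] [ 0.5737 -0.0153  0.03  ]
lip-grip dist (108) 0.10776996313882872 yaw 0.4593909848356038
yaw from lip 0.4679698109937589
0.06120095057558626 0.4378674418586597
lid [[ 0.427  -0.0175  0.047 ]]
```

Run:
```python
from h import *
b=plan([.5448,-.029,.13],RT(.462),5,4)
plan([.5448,-.029,.010],RT(.462),5,4,p0=b[0],R0=b[1])
```

```text
[[0.99,1.32,2.05,0,0,0.023,4],
[1.01,1.3,2.04,0,0,0.023,4],
[1.05,1.28,2.05,0,0,0.023,4],
[1.07,1.25,2.04,0,0,0.023,4],
[1.11,1.22,2.05,0,0,0.023,4]]
[[0,0,2.4,0,0,0,4],
[0,0,2.4,0,0,0,4],
[0.01,0.01,2.4,0,0,0,4],
[0,0,2.4,0,0,0,4],
[0,0,2.4,0,0,0,4]]
```

Emit:
{"op": "drive_tool", "data": {
  "increments": [
    [1,1.3,2.05,0,0,0.023,4],
    [1,1.3,2.05,0,0,0.023,4],
    [1.05,1.3,2.05,0,0,0.023,4],
    [1.1,1.25,2.05,0,0,0.023,4],
    [1.1,1.2,2.05,0,0,0.023,4],
    [0,0,0,0,0,0,4],
    [0,0,2.4,0,0,0,4],
    [0,0,2.4,0,0,0,4],
    [0,0,2.4,0,0,0,4],
    [0,0,2.4,0,0,0,4],
    [0,0,2.4,0,0,0,4],
    [0,0,0,0,0,0,4]
  ]
}}

```text
clock: 18.2
eef_pos: [0.5429, -0.0286, 0.0093]
tcp_rot: [-0.001, 0.973, 0.229, -0.002]
force: [0.1, 0.0, 0.3]
gripper_width: 0.0399
grip_force: 0.0
```

Emit:
{"op": "drive_tool", "data": {
  "increments": [
    [0,0,0,0,0,0,0],
    [0,0,0,0,0,0,0],
    [0,0,0,0,0,0,0],
    [0,0,0,0,0,0,0],
    [0,0,0,0,0,0,0]
  ],
  "grip_force": 60
}}

```text
clock: 18.82
eef_pos: [0.546, -0.0291, 0.0114]
tcp_rot: [0.0, 0.973, 0.229, 0.001]
force: [-2.3, -0.7, 7.2]
gripper_width: 0.0136
grip_force: 59.9
```

Emit:
{"op": "drive_tool", "data": {
  "increments": [
    [0,0,-1,0,0,0,0],
    [0,0,-2,0,0,0,0],
    [0,0,-3,0,0,0,0],
    [0,0,-3,0,0,0,0],
    [0,0,0,0,0,0,0]
  ]
}}

```text
clock: 19.45
eef_pos: [0.5474, -0.0293, 0.1035]
tcp_rot: [0.001, 0.973, 0.229, 0.003]
force: [0.1, 0.3, -1.6]
gripper_width: 0.0137
grip_force: 59.9
```

Run:
```python
from h import *
st=arm.get_state(); print(st['eef_pos'],st['gripper_width'],st['force'],st['torque'],st['q'])
im,C=snap('wrist','w6'); cv2.imwrite('pics/c6.png',im[:420,100:460])
im,C=snap('top','t6')
```

```text
[ 0.54739588 -0.02927652  0.10353126] 0.013695980283481837 [ 0.13882186  0.33950847 -1.61708697] [-0.01984664  0.17464932 -0.02261136] [-1.46969438e-01  3.46048512e-02  1.73238545e+00  6.24040901e-07
  1.36921493e+00  9.61996012e-01]
```

View pics/c6.png

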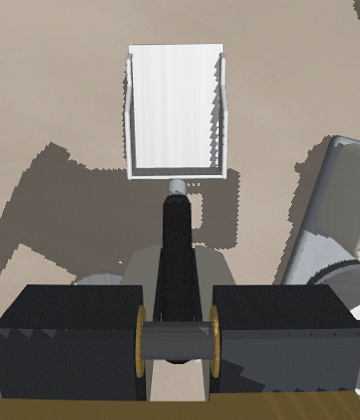

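Scoop held straight: lip at row 45 (cols 229–323 full frame), back wall top at row 178. Checking hold geometry and the tray.

Run:
```python
from h import *
np.set_printoptions(precision=4,suppress=True)
im,C=load('w6'); st=arm.get_state(); T=Rq(st['tcp_rot']);p=st['eef_pos']
for th in (-.1,-.05,0,.05,.1):   # nose-down rotation of scoop about grip
    c,s=np.cos(th),np.sin(th); P=[]
    for sx,y,sz in ((.04,.026,.002),(.04,-.026,.002),(-.03,.026,.026),(-.03,-.026,.026)):
        x=sx+.068;z=-(sz-.06); X=c*x-s*z; Z=s*x+c*z
        P.append(p+T@[X,y,Z-.05])
    print(th,proj(C,P).round(1).tolist())
print('seen (229|323,45) (228|326,179)')
g=np.array(st['eef_pos'])
# tray from top again
I,Ct=load('t6'); hsv=cv2.cvtColor(I,cv2.COLOR_BGR2HSV)
f=lambda L:np.array(L)/2.5+[140,130]
# tray from w5 picture corners
im5,C5=load('w5'); print(plane(C5,[[114,97]],.025))
```

```text
-0.1 [[324.2, 33.2], [224.4, 33.2], [324.0, 175.1], [224.8, 175.1]]
-0.05 [[322.7, 40.0], [226.0, 40.0], [323.4, 177.2], [225.4, 177.3]]
0 [[321.3, 47.0], [227.4, 46.9], [322.9, 179.5], [226.0, 179.6]]
0.05 [[320.1, 53.9], [228.8, 53.9], [322.3, 182.0], [226.6, 182.0]]
0.1 [[318.9, 61.0], [230.1, 61.0], [321.8, 184.6], [227.1, 184.6]]
seen (229|323,45) (228|326,179)
[[0.4396 0.1944 0.025 ]]
```

Run:
```python
from h import *
plan([.48,.09,.20],RT(-.124),7,0)
```

```text
[[-0.07,-1.94,-1.43,0,0,0.084,0],
[-0.24,-1.92,-1.43,0,0,0.084,0],
[-0.4,-1.89,-1.43,0,0,0.084,0],
[-0.55,-1.86,-1.43,0,0,0.084,0],
[-0.71,-1.8,-1.43,0,0,0.084,0],
[-0.86,-1.74,-1.42,0,0,0.084,0],
[-1,-1.66,-1.43,0,0,0.084,0]]
```

Emit:
{"op": "drive_tool", "data": {
  "increments": [
    [-0.1,-1.9,-1.4,0,0,0.084,0],
    [-0.2,-1.9,-1.4,0,0,0.084,0],
    [-0.4,-1.9,-1.4,0,0,0.084,0],
    [-0.6,-1.9,-1.4,0,0,0.084,0],
    [-0.7,-1.8,-1.4,0,0,0.084,0],
    [-0.9,-1.7,-1.4,0,0,0.084,0],
    [-1,-1.7,-1.4,0,0,0.084,0],
    [0,0,0,0,0,0,0]
  ]
}}

```text
clock: 20.55
eef_pos: [0.4792, 0.0907, 0.1978]
tcp_rot: [-0.0, 0.998, -0.062, -0.0]
force: [-0.7, 0.3, -1.4]
gripper_width: 0.0133
grip_force: 59.9
```

Run:
```python
from h import *
im,C=snap('wrist','w7'); st=arm.get_state(); print(st['eef_pos'],proj(C,[[.5375,.2266,.025]]))
cv2.imwrite('pics/c7.png',cv2.resize(im[0:280,60:340],(600,600),interpolation=cv2.INTER_CUBIC))
```

```text
[0.47914049 0.09003915 0.19714958] [[138.90658421 137.59235628]]
```

View pics/c7.png

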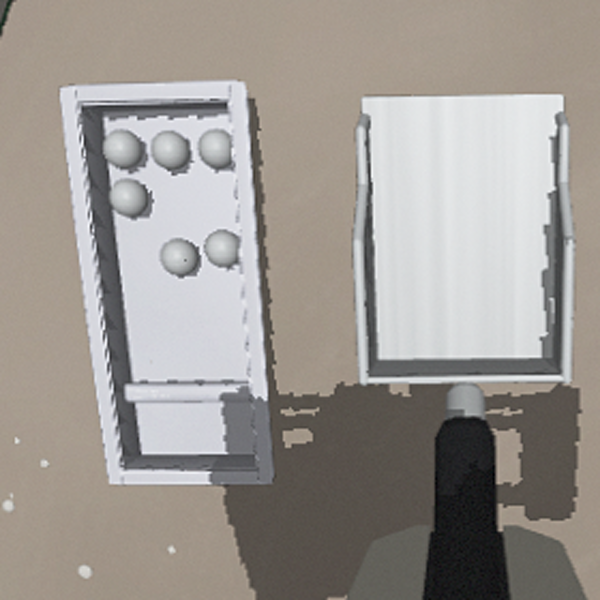

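Clear view: six balls at crop (124,150), (171,151), (216,149), (129,198), (180,257), (222,247); tray rim corners (62,87), (245,82), (272,483), (110,485); divider at row 391.

Run:
```python
from h import *
np.set_printoptions(precision=4,suppress=True)
im,C=load('w7'); f=lambda L:np.array(L)*280/600+[60,0]
t=plane(C,f([[62,87],[245,82],[272,483],[110,485]]),.026); print(t,t.mean(0))
for i in range(4): d=t[(i+1)%4]-t[i]; print(np.linalg.norm(d),np.arctan2(d[1],d[0]))
o=t.mean(0)[:2]; far=(t[0]+t[1])/2;near=(t[2]+t[3])/2; d=(far-near)[:2]; psi=np.arctan2(d[1],d[0]); print('center',o,'psi',psi)
b=plane(C,f([[124,150],[171,151],[216,149],[129,198],[180,257],[222,247]]),.013)[:,:2]-o
fw=np.array([np.cos(psi),np.sin(psi)]);lf=np.array([-fw[1],fw[0]]); print('balls fwd,left',np.c_[b@fw,b@lf])
dv=plane(C,f([[187,390]]),.016)[0,:2]-o; print('divider',dv@fw,dv@lf)
w=plane(C,f([[104,118],[232,112]]),.002)[:,:2]-o; print('far floor corners',np.c_[w@fw,w@lf])
```

```text
[[0.6362 0.2553 0.026 ]
 [0.6261 0.1717 0.026 ]
 [0.4377 0.195  0.026 ]
 [0.4469 0.2788 0.026 ]] [0.5367 0.2252 0.026 ]
0.08421384542580823 -1.6910328867638584
0.18980530316050823 3.01864952509113
0.08430574331529575 1.4617402592462736
0.19074811279062512 -0.12338390495241643
center [0.5367 0.2252] psi -0.12316406273074534
balls fwd,left [[ 0.0681  0.0214]
 [ 0.0672 -0.0013]
 [ 0.0678 -0.0229]
 [ 0.046   0.0213]
 [ 0.0177 -0.0012]
 [ 0.0223 -0.0223]]
divider -0.04817002408652906 0.0005116628421201717
far floor corners [[ 0.084   0.0344]
 [ 0.0855 -0.0286]]
```

```bash
cat >> h.py <<'E'
TC=np.array([.5367,.2252]);TP=-.1235
def lip(L,psi,nd): Rm=RT(psi,-nd); return L-Rm@[.108,0,.010],Rm
def tr(u,v,z,nd,dpsi=0):
    f=np.array([np.cos(TP),np.sin(TP)]); l=np.array([-f[1],f[0]]); return lip(np.array([*(TC+u*f+v*l),z]),TP+dpsi,nd)
def path(wps,g=0,b=None):
    for (p,Rm),n in wps: b=plan(p,Rm,n,g,p0=b and b[0],R0=b[1] if b else None); print()
    return b
E
python3 - <<'E'
from h import *
path([(tr(-.02,0,.09,.0),6),(tr(-.02,0,.09,.52),4),(tr(-.008,0,.004,.52),4),(tr(.03,0,.003,.3),3),(tr(.045,0,.003,.0),4),(tr(.07,0,.003,0),3),(tr(.0676,0,.021,-.26),3),(tr(.0676,0,.13,-.26),4)])
E
```

```text
[[-1.46,-2.35,1.62,0,0,0,0],
[-1.45,-2.36,1.62,0,0,0,0],
[-1.46,-2.35,1.62,0,0,0,0],
[-1.46,-2.36,1.62,0,0,0,0],
[-1.46,-2.35,1.62,0,0,0,0],
[-1.45,-2.36,1.62,0,0,0,0]]

[[0.48,0,-1.31,0,-0.13,0,0],
[0.3,0,-1.36,0,-0.13,0,0],
[0.13,0.01,-1.39,0,-0.13,0,0],
[-0.05,0,-1.39,0,-0.13,0,0]]

[[1.33,0,1.71,0,0,0,0],
[1.33,0,1.72,0,0,0,0],
[1.33,-0.01,1.71,0,0,0,0],
[1.33,0,1.72,0,0,0,0]]

[[1.13,0,0.19,0,0.074,0,0],
[1.11,0,0.28,0,0.074,0,0],
[1.09,0,0.35,0,0.074,0,0]]

[[0.4,0,0.7,0,0.075,0,0],
[0.36,0,0.73,0,0.075,0,0],
[0.29,0,0.75,0,0.075,0,0],
[0.24,0,0.77,0,0.075,0,0]]

[[0.83,0,0,0,0,0,0],
[0.84,0,0,0,0,0,0],
[0.83,0,0,0,0,0,0]]

[[-0.04,0,0.34,0,0.086,0,0],
[-0.08,0,0.33,0,0.086,0,0],
[-0.1,0,0.32,0,0.086,0,0]]

[[0.7,0,-2.63,0,0,0,0],
[0.69,0,-2.64,0,0,0,0],
[0.7,0,-2.63,0,0,0,0],
[0.7,0,-2.63,0,0,0,0]]
```

Emit:
{"op": "drive_tool", "data": {
  "increments": [
    [-1.45,-2.35,1.6,0,0,0,0],
    [-1.45,-2.35,1.6,0,0,0,0],
    [-1.45,-2.35,1.6,0,0,0,0],
    [-1.45,-2.35,1.6,0,0,0,0],
    [-1.45,-2.35,1.6,0,0,0,0],
    [-1.45,-2.35,1.6,0,0,0,0],
    [0.48,0,-1.3,0,-0.13,0,0],
    [0.3,0,-1.35,0,-0.13,0,0],
    [0.13,0,-1.4,0,-0.13,0,0],
    [-0.05,0,-1.4,0,-0.13,0,0],
    [0,0,0,0,0,0,0]
  ]
}}

```text
clock: 21.98
eef_pos: [0.4304, 0.2365, 0.1501]
tcp_rot: [-0.016, 0.963, -0.062, -0.26]
force: [0.2, -0.3, -1.7]
gripper_width: 0.0135
grip_force: 59.9
```

Run:
```python
from h import *
st=arm.get_state(); t=tr(-.02,0,.09,.52); print(st['eef_pos'],t[0],np.abs(Rq(st['tcp_rot'])-t[1]).max(),st['q'])
path([(tr(-.008,0,.004,.52),4),(tr(.03,0,.003,.3),4)])
im,C=snap('wrist','w8')
```

```text
[0.43042475 0.23645666 0.15010499] [0.42877266 0.23859721 0.15234125] 0.006330860758748336 [0.24265276 0.37234758 1.36602528 0.19155029 1.89551264 1.95776195]
[[1.27,-0.05,1.68,0,0.002,-0.001,0],
[1.27,-0.06,1.69,0,0.002,-0.001,0],
[1.27,-0.05,1.69,0,0.002,-0.001,0],
[1.26,-0.05,1.69,0,0.002,-0.001,0]]

[[0.85,0,0.14,0,0.055,0,0],
[0.83,0,0.19,0,0.055,0,0],
[0.83,0,0.24,0,0.055,0,0],
[0.81,0,0.28,0,0.055,0,0]]
```

Emit:
{"op": "drive_tool", "data": {
  "increments": [
    [1.27,-0.05,1.69,0,0,0,0],
    [1.27,-0.05,1.69,0,0,0,0],
    [1.27,-0.05,1.69,0,0,0,0],
    [1.27,-0.05,1.69,0,0,0,0],
    [0,0,0,0,0,0,0]
  ]
}}

```text
clock: 22.65
eef_pos: [0.4392, 0.2385, 0.0685]
tcp_rot: [-0.016, 0.964, -0.061, -0.258]
force: [-0.5, -0.1, -0.0]
gripper_width: 0.0133
grip_force: 59.9
```

Emit:
{"op": "drive_tool", "data": {
  "increments": [
    [0.85,0,0.14,0,0.055,0,0],
    [0.83,0,0.19,0,0.055,0,0],
    [0.83,0,0.24,0,0.055,0,0],
    [0.8,0,0.28,0,0.055,0,0],
    [0.4,0,0.7,0,0.075,0,0],
    [0.35,0,0.73,0,0.075,0,0],
    [0.3,0,0.75,0,0.075,0,0],
    [0.25,0,0.77,0,0.075,0,0],
    [0,0,0,0,0,0,0]
  ]
}}

```text
clock: 23.78
eef_pos: [0.4729, 0.235, 0.0176]
tcp_rot: [0.0, 0.998, -0.062, -0.0]
force: [-0.4, 0.6, -1.1]
gripper_width: 0.0134
grip_force: 59.9
```

Run:
```python
from h import *
st=arm.get_state(); t=tr(.045,0,.003,.0); print(st['eef_pos'],t[0],np.abs(Rq(st['tcp_rot'])-t[1]).max(),st['force'])
path([(tr(.07,0,.003,0),4)])
im,C=snap('wrist','w9')
cv2.imwrite('pics/c9.png',im[0:300,130:430])
```

```text
[0.47287206 0.23496124 0.01761297] [0.47417984 0.23296074 0.013     ] 0.001422379250256095 [-0.4068079   0.64747455 -1.12291358]
[[0.66,0.04,0.11,0,0,0,0],
[0.67,0.05,0.12,0,0,0,0],
[0.66,0.04,0.11,0,0,0,0],
[0.67,0.05,0.12,0,0,0,0]]
```

View pics/c9.png

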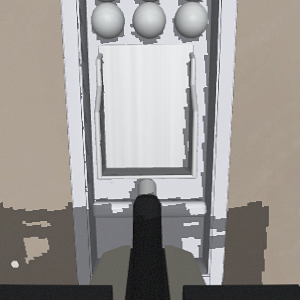

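Crop shows three balls abreast against the lip (rows 20, cols 107/149/191), pan still empty; the lip is about 4 mm high. I'll lower it to the floor and push.

Emit:
{"op": "drive_tool", "data": {
  "increments": [
    [-0.5,0.1,0.2,0,0,0,0],
    [-0.3,0.1,0.3,0,0,0,0],
    [0.5,0,0,0,0,0,0],
    [0.6,0,0,0,0,0,0],
    [0.6,0,0,0,0,0,0],
    [0.6,0,0,0,0,0,0],
    [0,0,0,0,0,0,0]
  ]
}}

```text
clock: 24.7
eef_pos: [0.49, 0.2309, 0.013]
tcp_rot: [-0.0, 0.998, -0.063, 0.0]
force: [-0.8, 0.0, 4.8]
gripper_width: 0.0135
grip_force: 60.0
```

Emit:
{"op": "drive_tool", "data": {
  "increments": [
    [0.5,0,0,0,0,0,0],
    [0.5,0,0,0,0,0,0],
    [0,0,0,0,0,0,0]
  ]
}}

```text
clock: 25.08
eef_pos: [0.4992, 0.2298, 0.013]
tcp_rot: [-0.0, 0.998, -0.063, 0.0]
force: [-2.7, 1.2, 6.5]
gripper_width: 0.0137
grip_force: 60.0
```

```bash
cat >> h.py <<'E'
def balls(C,im,zc=.011,vmax=None):
    """ball candidates in tray coords (u,v), assuming centre height zc"""
    g=cv2.medianBlur(cv2.cvtColor(im,cv2.COLOR_BGR2GRAY),3)
    o,_=rays(C,[[280,200]]); r=C[0][0,0]*.009/(o[2]-zc)
    c=cv2.HoughCircles(g,cv2.HOUGH_GRADIENT,1,r*1.5,param1=120,param2=11,minRadius=int(r*.8),maxRadius=int(r*1.25+1))
    if c is None: return np.zeros((0,5))
    c=c[0]; P=plane(C,c[:,:2],zc)[:,:2]-TC; f=np.array([np.cos(TP),np.sin(TP)]); l=np.array([-f[1],f[0]])
    out=np.c_[P@f,P@l,c]; return out[(abs(out[:,1])<.04)&(out[:,0]<.1)&(out[:,0]>-.06)]
def liptray(st=None):
    st=st or arm.get_state(); L=st['eef_pos']+Rq(st['tcp_rot'])@[.108,0,.010]; f=np.array([np.cos(TP),np.sin(TP)]); l=np.array([-f[1],f[0]]); d=L[:2]-TC; return np.round([d@f,d@l,L[2]],4)
E
python3 - <<'E'
from h import *
np.set_printoptions(precision=4,suppress=True)
st=arm.get_state(); print(liptray(st),st['force'],st['torque'])
im,C=load('w9'); print(balls(C,im))
im,C=snap('wrist','w10'); print(balls(C,im))
E
```

```text
[ 0.0702 -0.0003  0.003 ] [-2.7233  1.1622  6.4602] [0.1691 0.5695 0.0524]
[[  0.054   -0.0216 320.5     20.5     17.2   ]
 [  0.054    0.0013 277.5     20.5     18.3   ]
 [  0.054    0.0226 237.5     20.5     15.    ]
 [ -0.0391   0.0038 273.5    190.5     13.2   ]
 [ -0.0515  -0.027  324.5    210.5     13.8   ]]
[[  0.0446  -0.0001 276.5     90.5     17.2   ]
 [  0.0789  -0.0007 277.5     22.5     17.2   ]
 [  0.064   -0.0134 301.5     52.5     17.2   ]
 [  0.0789  -0.0247 323.5     22.5     16.1   ]
 [  0.0616   0.0126 252.5     57.5     19.4   ]
 [  0.0785   0.0248 228.5     23.5     18.2   ]
 [ -0.0209   0.0007 275.5    206.5     12.7   ]]
```

Ball finder reports three balls in the pan (u 64, 62, 45 mm) and three at the end wall (u 79, v 0 and ±25); lip at u 70. Tilt back and lift these three.

Emit:
{"op": "drive_tool", "data": {
  "increments": [
    [-0.1,0,0.2,0,0.07,0,0],
    [-0.1,0,0.25,0,0.07,0,0],
    [-0.1,0,0.25,0,0.07,0,0],
    [-0.1,0,0.25,0,0.07,0,0],
    [0,0,0,0,0,0,0],
    [0.3,0,-1,0,0,0,0],
    [0.6,0,-2,0,0,0,0],
    [0.7,0,-2.6,0,0,0,0],
    [0.7,0,-2.6,0,0,0,0],
    [0.7,0,-2.6,0,0,0,0],
    [0.7,0,-2.6,0,0,0,0],
    [0,0,0,0,0,0,0]
  ]
}}

```text
clock: 26.62
eef_pos: [0.4965, 0.2308, 0.145]
tcp_rot: [0.008, 0.988, -0.063, 0.141]
force: [0.4, 0.2, -1.4]
gripper_width: 0.0134
grip_force: 60.0
```

```bash
cat >> h.py <<'E'
def scoopballs(C,im,p,Rm):
    """Hough circles in the pan -> scoop coords (x,y) mm at height of a ball on the floor"""
    g=cv2.medianBlur(cv2.cvtColor(im,cv2.COLOR_BGR2GRAY),3); c0=p+Rm@[.07,0,-.001]; d=(C[2]@c0+C[3])[2]; r=C[0][0,0]*.009/d
    c=cv2.HoughCircles(g,cv2.HOUGH_GRADIENT,1,r*1.5,param1=120,param2=11,minRadius=int(r*.8),maxRadius=int(r*1.25+1))
    if c is None: return []
    o,D=rays(C,c[0][:,:2]); D=D@Rm; oo=Rm.T@(o-p); t=(-.001-oo[2])/D[:,2]; X=oo+D*t[:,None]
    k=(X[:,0]>.03)&(X[:,0]<.115)&(abs(X[:,1])<.03); return np.c_[(X[k,0]-.068)*1000,X[k,1]*1000,c[0][k]].round(1)
E
python3 - <<'E'
from h import *
np.set_printoptions(precision=4,suppress=True)
st=arm.get_state(); print(liptray(st),st['force'],st['eef_pos'],st['q'])
im,C=snap('wrist','w11'); print('tray',balls(C,im)); print('scoop',scoopballs(C,im,st['eef_pos'],Rq(st['tcp_rot'])))
E
```

```text
[0.0659 0.0002 0.1656] [ 0.4125  0.15   -1.4117] [0.4965 0.2308 0.145 ] [ 0.4568 -0.2494  1.9492 -0.1634  1.2062  2.195 ]
tray [[ -0.0042  -0.0006 278.5    186.5      9.1   ]
 [  0.0461   0.0272 249.5    134.5     11.4   ]]
scoop [[ -9.3 -15.1 249.5 135.5  15.8]
 [-10.4  15.8 305.5 137.5  18.2]
 [-18.7   0.9 278.5 152.5  16. ]]
```

Three balls are in the pan at x −9, −10 and −19 mm. On to the jar, with the nose kept up.

```bash
cat >> h.py <<'E'
def sweep(p0,psi0,nd0,p1,psi1,nd1,n,g=0,R0=None):
    """TCP and psi, nd interpolated linearly; prints tool-frame rows"""
    pp=np.array(p0);RR=RT(psi0,-nd0) if R0 is None else R0;out=[]
    for i in range(1,n+1):
        k=i/n; q=np.array(p0)*(1-k)+np.array(p1)*k; Q=RT(psi0+(psi1-psi0)*k,-(nd0+(nd1-nd0)*k))
        d=np.round(RR.T@(q-pp)*100,1); r=np.round(R.from_matrix(RR.T@Q).as_rotvec(),3); out.append([*d,*r,g]); pp=pp+RR@d/100; RR=RR@R.from_rotvec(r).as_matrix()
    print('['+', '.join('['+', '.join('%g'%(v+0) for v in o)+']' for o in out)+']\n'); return pp,RR
def jar(x,y,z,nd,dpsi=0): return lip(mill(x,y,z),MY+np.pi/2+dpsi,nd)
E
python3 - <<'E'
from h import *
st=arm.get_state(); p=jar(-.008,-.02,.13,-.28)[0]; print(p)
b=sweep(st['eef_pos'],TP,-.28,p,MY+np.pi/2,-.28,14,R0=Rq(st['tcp_rot']))
print(b[0],np.abs(b[1]-RT(MY+np.pi/2,.28)).max())
E
```

```text
[ 0.547813   -0.33650627  0.10976414]
[[0.8, 4, 0.5, 0.038, -0.001, -0.136, 0], [0.2, 4, 0.3, 0.038, 0, -0.132, 0], [-0.3, 4.1, 0.1, 0.038, 0, -0.132, 0], [-0.8, 4, 0, 0.038, 0, -0.132, 0], [-1.3, 3.8, -0.1, 0.038, 0, -0.133, 0], [-1.9, 3.6, -0.3, 0.038, 0, -0.132, 0], [-2.3, 3.4, -0.4, 0.038, 0, -0.132, 0], [-2.7, 2.9, -0.5, 0.038, 0, -0.132, 0], [-3.1, 2.6, -0.7, 0.038, 0, -0.132, 0], [-3.4, 2.1, -0.7, 0.038, 0, -0.133, 0], [-3.7, 1.7, -0.8, 0.038, 0, -0.132, 0], [-3.8, 1.1, -0.9, 0.038, 0, -0.132, 0], [-3.9, 0.5, -0.9, 0.038, 0, -0.132, 0], [-4, 0, -0.9, 0.038, 0, -0.133, 0]]

[ 0.54769572 -0.33673009  0.11010751] 0.0004914344058542807
```

Run:
```python
from h import *
st=arm.get_state(); p=jar(-.008,-.02,.13,-.28)[0]
b=sweep(st['eef_pos'],TP,-.28,[.42,-.08,.15],.95,-.28,8,R0=Rq(st['tcp_rot']))
b=sweep(b[0],.95,-.28,p,MY+np.pi/2,-.28,7,R0=b[1]); print(b[0],p)
b=sweep(p,MY+np.pi/2,-.28,jar(-.008,-.02,.105,0)[0],MY+np.pi/2,0,4,R0=b[1])
b=sweep(b[0],MY+np.pi/2,0,jar(-.008,-.02,.088,.4)[0],MY+np.pi/2,.4,4,R0=b[1])
b=sweep(b[0],MY+np.pi/2,.4,jar(-.008,-.02,.084,.8)[0],MY+np.pi/2,.8,4,R0=b[1])
```

```text
[[-0.4, 4, -0.2, 0.037, -0.001, -0.132, 0], [-0.9, 3.8, -0.4, 0.037, 0, -0.129, 0], [-1.4, 3.7, -0.5, 0.037, 0, -0.129, 0], [-1.9, 3.5, -0.6, 0.037, 0, -0.129, 0], [-2.3, 3.2, -0.8, 0.037, 0, -0.129, 0], [-2.7, 2.8, -0.8, 0.037, 0, -0.129, 0], [-3, 2.4, -1, 0.038, 0, -0.129, 0], [-3.3, 2, -1, 0.037, 0, -0.129, 0]]

[[-2, 3.6, 0, 0.033, 0, -0.117, 0], [-2.4, 3.4, -0.1, 0.034, 0, -0.117, 0], [-2.8, 3, -0.2, 0.034, 0, -0.117, 0], [-3.1, 2.7, -0.3, 0.033, 0, -0.117, 0], [-3.4, 2.3, -0.4, 0.034, 0, -0.117, 0], [-3.7, 1.9, -0.5, 0.034, 0, -0.118, 0], [-3.9, 1.4, -0.5, 0.033, 0, -0.117, 0]]

[ 0.54823038 -0.33699363  0.10990773] [ 0.547813   -0.33650627  0.10976414]
[[0, 0, -0.1, 0.001, -0.07, 0, 0], [0, 0, -0.2, 0, -0.07, 0, 0], [0, 0, -0.1, 0, -0.07, 0, 0], [-0.1, 0, -0.1, 0, -0.07, 0, 0]]

[[0.3, 0, -0.6, 0, -0.1, 0.001, 0], [0.3, 0, -0.7, 0, -0.1, 0, 0], [0.2, 0, -0.6, 0, -0.1, 0, 0], [0.1, 0, -0.7, 0, -0.1, 0, 0]]

[[0.3, 0, -0.9, -0.001, -0.1, 0, 0], [0.3, 0, -1, 0, -0.1, 0, 0], [0.1, 0, -1, 0, -0.1, 0, 0], [0.1, 0, -1, 0, -0.1, 0, 0]]
```

Emit:
{"op": "drive_tool", "data": {
  "increments": [
    [-0.2,1.5,-0.1,0.01,0,-0.04,0],
    [-0.4,3.3,-0.2,0.033,0,-0.116,0],
    [-0.9,3.8,-0.4,0.037,0,-0.129,0],
    [-1.4,3.7,-0.5,0.037,0,-0.129,0],
    [-1.9,3.5,-0.6,0.037,0,-0.129,0],
    [-2.3,3.2,-0.8,0.037,0,-0.129,0],
    [-2.7,2.8,-0.8,0.037,0,-0.129,0],
    [-3,2.4,-1,0.038,0,-0.129,0],
    [-3,2.2,-1,0.035,0,-0.12,0],
    [-2,3.6,0,0.033,0,-0.117,0],
    [-2.4,3.4,-0.1,0.034,0,-0.117,0],
    [-2.8,3,-0.2,0.034,0,-0.117,0]
  ]
}}

```text
clock: 28.18
eef_pos: [0.4784, -0.1925, 0.1312]
tcp_rot: [-0.086, 0.786, 0.602, 0.109]
force: [-0.2, 0.4, -1.5]
gripper_width: 0.0137
grip_force: 60.0
```

Emit:
{"op": "drive_tool", "data": {
  "increments": [
    [-3.1,2.7,-0.3,0.033,0,-0.117,0],
    [-3.3,2.2,-0.4,0.034,0,-0.117,0],
    [-3,1.5,-0.4,0.027,0,-0.093,0],
    [-0.5,0.2,-0.1,0.003,0,-0.01,0],
    [0,0,0,0,0,0,0]
  ]
}}

```text
clock: 28.8
eef_pos: [0.5298, -0.2982, 0.116]
tcp_rot: [-0.105, 0.671, 0.729, 0.093]
force: [0.2, 0.1, -2.1]
gripper_width: 0.0136
grip_force: 60.0
```

Run:
```python
from h import *
np.set_printoptions(precision=4,suppress=True)
st=arm.get_state(); P=MY+np.pi/2; t=jar(-.008,-.02,.105,0)
print(st['clock'],st['eef_pos'],st['q'],jar(-.008,-.02,.13,-.28)[0])
im,C=snap('wrist','w12'); print('scoop',scoopballs(C,im,st['eef_pos'],Rq(st['tcp_rot'])))
X=Rq(st['tcp_rot']);a=np.arctan2(X[1,0],X[0,0]); nd=-np.arcsin(X[2,0]);print('psi',a,P,'nd',nd)
b=path([(t,3)]); b=path([(jar(-.008,-.02,.09,.4),4)],b=b); b=path([(jar(-.008,-.02,.084,.8),4)],b=b)
```

```text
28.8 [ 0.5298 -0.2982  0.116 ] [-0.7263  0.3917  1.3303  0.1886  1.6274 -0.8181] [ 0.5478 -0.3365  0.1098]
scoop [[-19.4   1.2 279.5 153.5  15.9]
 [-12.2 -15.4 249.5 140.5  13.4]
 [ -7.8  14.9 304.5 132.5  14.9]
 [-24.4  16.4 306.5 162.5  16. ]]
psi 1.6528300139700332 1.8027963267948965 nd -0.2802783335095749
[[-1.34,0.49,-0.33,0.005,-0.093,-0.049,0],
[-1.39,0.43,-0.2,0.005,-0.093,-0.049,0],
[-1.42,0.36,-0.07,0.005,-0.093,-0.049,0]]

[[0.31,0,-0.66,0,-0.1,0,0],
[0.24,0,-0.68,0,-0.1,0,0],
[0.18,0,-0.71,0,-0.1,0,0],
[0.1,0,-0.72,0,-0.1,0,0]]

[[0.37,0,-0.89,0,-0.1,0,0],
[0.28,0,-0.93,0,-0.1,0,0],
[0.18,0,-0.95,0,-0.1,0,0],
[0.09,0,-0.96,0,-0.1,0,0]]
```

Emit:
{"op": "drive_tool", "data": {
  "increments": [
    [-1.35,0.5,-0.3,0.005,-0.093,-0.049,0],
    [-1.4,0.4,-0.2,0.005,-0.093,-0.049,0],
    [-1.4,0.4,-0.1,0.005,-0.093,-0.049,0],
    [0,0,0,0,0,0,0]
  ]
}}

```text
clock: 29.35
eef_pos: [0.5491, -0.3367, 0.1169]
tcp_rot: [0.002, 0.62, 0.785, 0.001]
force: [-0.3, 1.0, -1.8]
gripper_width: 0.0141
grip_force: 60.0
```

Emit:
{"op": "drive_tool", "data": {
  "increments": [
    [0.3,0,-0.65,0,-0.1,0,0],
    [0.25,0,-0.7,0,-0.1,0,0],
    [0.2,0,-0.7,0,-0.1,0,0],
    [0.1,0,-0.7,0,-0.1,0,0],
    [0.35,0,-0.9,0,-0.1,0,0],
    [0.3,0,-0.95,0,-0.1,0,0],
    [0.2,0,-0.95,0,-0.1,0,0],
    [0.1,0,-0.95,0,-0.1,0,0],
    [0,0,0,0,0,0,0],
    [0,0,0,0,0,0,0],
    [0,0,0,0,0,0,0],
    [0,0,0,0,0,0,0]
  ]
}}

```text
clock: 30.85
eef_pos: [0.5396, -0.3001, 0.1696]
tcp_rot: [0.306, 0.572, 0.721, -0.241]
force: [0.7, 0.8, -0.8]
gripper_width: 0.0137
grip_force: 60.0
```

Run:
```python
from h import *
np.set_printoptions(precision=4,suppress=True)
st=arm.get_state(); print(st['clock'],st['eef_pos'],jar(-.008,-.02,.084,.8)[0],st['force'],st['q'])
im,C=snap('wrist','w13'); print('scoop',scoopballs(C,im,st['eef_pos'],Rq(st['tcp_rot'])))
t,_=snap('top','t13')
```

```text
30.85 [ 0.5396 -0.3001  0.1696] [ 0.539  -0.2991  0.1684] [ 0.7269  0.7596 -0.8446] [-0.1305 -0.1108  1.9893 -0.8528  1.099  -0.0168]
scoop []
```

Pan empty after the pour. Back to the tray for the three balls at the end wall.

Run:
```python
from h import *
P=MY+np.pi/2
b=path([(jar(-.008,-.04,.14,0),6)])
b=sweep(b[0],P,0,[.42,-.08,.16],.95,0,7,R0=b[1])
t=tr(.045,.006,.09,0); b=sweep(b[0],.95,0,t[0],TP,0,8,R0=b[1]);print(b[0],t[0])
```

```text
[[-0.45,-0.01,0.93,0,0.133,0,0],
[-0.58,0,0.86,0,0.133,0,0],
[-0.68,-0.01,0.78,0,0.133,0,0],
[-0.78,-0.01,0.68,0,0.133,0,0],
[-0.86,0,0.58,0,0.133,0,0],
[-0.93,-0.01,0.45,0,0.133,0,0]]

[[4.3, -0.9, -0.2, 0.003, 0.003, 0.121, 0], [4.1, -1.5, -0.1, 0, 0, 0.122, 0], [4, -1.9, -0.1, 0, 0, 0.122, 0], [3.6, -2.4, -0.2, 0, 0, 0.121, 0], [3.4, -2.9, -0.1, 0, 0, 0.122, 0], [3, -3.2, -0.2, 0, 0, 0.122, 0], [2.6, -3.6, -0.1, 0, 0, 0.122, 0]]

[[3.6, -1.8, 0.7, 0, 0, 0.134, 0], [3.4, -2.2, 0.8, 0, 0, 0.134, 0], [3.1, -2.6, 0.7, 0, 0, 0.134, 0], [2.6, -3.1, 0.8, 0, 0, 0.135, 0], [2.2, -3.3, 0.7, 0, 0, 0.134, 0], [1.8, -3.7, 0.8, 0, 0, 0.134, 0], [1.3, -3.8, 0.7, 0, 0, 0.134, 0], [0.7, -4, 0.8, 0, 0, 0.134, 0]]

[0.47506878 0.23903961 0.09995877] [0.47491895 0.23891504 0.1       ]
```

Emit:
{"op": "drive_tool", "data": {
  "increments": [
    [-0.45,0,0.3,0,0.133,0,0],
    [-0.6,0,0.86,0,0.133,0,0],
    [-0.7,0,0.78,0,0.133,0,0],
    [-0.8,0,0.68,0,0.133,0,0],
    [-0.85,0,0.58,0,0.133,0,0],
    [-0.95,0,0.45,0,0.133,0,0],
    [4.3,-0.9,-0.2,0,0,0.121,0],
    [4.1,-1.5,-0.1,0,0,0.122,0],
    [4,-1.9,-0.1,0,0,0.122,0],
    [3.6,-2.4,-0.2,0,0,0.121,0],
    [3.4,-2.9,-0.1,0,0,0.122,0],
    [3,-3.2,-0.2,0,0,0.122,0]
  ]
}}

```text
clock: 32.45
eef_pos: [0.4376, -0.1143, 0.1625]
tcp_rot: [0.002, 0.861, 0.509, 0.001]
force: [-0.7, 0.4, -0.8]
gripper_width: 0.0134
grip_force: 60.0
```

Emit:
{"op": "drive_tool", "data": {
  "increments": [
    [2.6,-3.6,-0.1,0,0,0.122,0],
    [3.6,-1.8,0.7,0,0,0.134,0],
    [3.4,-2.2,0.8,0,0,0.134,0],
    [3.1,-2.6,0.7,0,0,0.134,0],
    [2.6,-3.1,0.7,0,0,0.135,0],
    [2.2,-3.3,0.7,0,0,0.134,0],
    [1.8,-3.7,0.7,0,0,0.134,0],
    [1.3,-3.8,0.7,0,0,0.134,0],
    [0.7,-4,0.7,0,0,0.134,0],
    [0,0,0,0,0,0,0]
  ]
}}

```text
clock: 33.7
eef_pos: [0.4737, 0.2452, 0.1048]
tcp_rot: [0.001, 0.998, -0.06, 0.001]
force: [-0.3, -0.5, -1.0]
gripper_width: 0.0132
grip_force: 60.0
```

Run:
```python
from h import *
np.set_printoptions(precision=4,suppress=True)
st=arm.get_state(); print(liptray(st),st['eef_pos'],st['clock'])
im,C=snap('wrist','w14'); print(balls(C,im))
X=Rq(st['tcp_rot']);print('psi',np.arctan2(X[1,0],X[0,0]),'nd',-np.arcsin(X[2,0]))
b=path([(tr(.045,.006,.012,0),3),(tr(.045,.006,.003,0),2),(tr(.072,.006,.003,0),4)])
```

```text
[0.043  0.0123 0.095 ] [0.4737 0.2452 0.1048] 33.7
[[  0.0789  -0.0249 326.5      9.5     11.1   ]
 [  0.078   -0.0017 295.5     10.5     11.    ]
 [  0.0779   0.023  262.5     10.5      9.6   ]]
psi -0.12085902237333591 nd -0.0018196567586702117
[[0.05,0.15,2.77,0.001,-0.001,0.001,0],
[0.05,0.16,2.77,0.001,-0.001,0.001,0],
[0.06,0.15,2.77,0.001,-0.001,0.001,0]]

[[0,0,0.45,0,0,0.001,0],
[0,0,0.45,0,0,0.001,0]]

[[0.68,0,0,0,0,0,0],
[0.67,0,0,0,0,0,0],
[0.68,0,0,0,0,0,0],
[0.67,0,0,0,0,0,0]]
```

Emit:
{"op": "drive_tool", "data": {
  "increments": [
    [0.1,0.5,1,0,0,0,0],
    [0,0,2.5,0,0,0,0],
    [0,0,2.5,0,0,0,0],
    [0,0,2,0,0,0,0],
    [0,0,1,0,0,0,0],
    [0,0,0,0,0,0,0]
  ]
}}

```text
clock: 34.5
eef_pos: [0.4743, 0.2369, 0.015]
tcp_rot: [0.002, 0.998, -0.061, 0.001]
force: [-0.5, -0.1, -0.7]
gripper_width: 0.0137
grip_force: 60.0
```

Emit:
{"op": "drive_tool", "data": {
  "increments": [
    [0.6,0,0.1,0,0,0,0],
    [0.6,0,0,0,0,0,0],
    [0.6,0,0,0,0,0,0],
    [0.5,0,0,0,0,0,0],
    [0.4,0,0,0,0,0,0],
    [0,0,0,0,0,0,0]
  ]
}}

```text
clock: 35.25
eef_pos: [0.5015, 0.2346, 0.0145]
tcp_rot: [0.001, 0.998, -0.061, 0.001]
force: [-0.7, 0.7, -1.2]
gripper_width: 0.0139
grip_force: 60.0
```

Run:
```python
from h import *
np.set_printoptions(precision=4,suppress=True)
st=arm.get_state(); print(liptray(st),st['force'],st['torque'])
im,C=snap('wrist','w15'); print(balls(C,im))
```

```text
[0.0719 0.0051 0.0048] [-0.7356  0.6632 -1.2113] [0.0576 0.3377 0.0626]
[[  0.079    0.0232 242.5     26.5     16.    ]
 [  0.0775  -0.0016 289.5     29.5     19.4   ]
 [  0.0782  -0.0248 333.5     28.5     16.    ]
 [ -0.0405  -0.0272 329.5    239.5     16.    ]
 [ -0.0196   0.0058 275.5    206.5     12.5   ]]
```

Emit:
{"op": "drive_tool", "data": {
  "increments": [
    [-0.3,0,0.2,0,0,0,0],
    [0.4,0,0,0,0,0,0],
    [0.3,0,0,0,0,0,0],
    [0.2,0,0,0,0,0,0],
    [0.2,0,0,0,0,0,0],
    [0,0,0,0,0,0,0]
  ]
}}

```text
clock: 36.05
eef_pos: [0.5094, 0.234, 0.0129]
tcp_rot: [0.001, 0.998, -0.061, 0.001]
force: [-4.6, 1.4, 5.2]
gripper_width: 0.0134
grip_force: 60.0
```

Run:
```python
from h import *
np.set_printoptions(precision=4,suppress=True)
st=arm.get_state(); print(liptray(st),st['force'],st['torque'])
im,C=snap('wrist','w16'); print(balls(C,im))
```

```text
[0.0798 0.0055 0.0032] [-4.5717  1.3575  5.1538] [0.399  0.9879 0.0332]
[[  0.0791  -0.0006 288.5     41.5     16.    ]
 [  0.0791   0.0236 242.5     41.5     16.1   ]
 [  0.0793  -0.0254 335.5     41.5     16.1   ]
 [ -0.0113   0.0056 276.5    206.5     13.8   ]
 [ -0.034   -0.0284 332.5    242.5     14.9   ]]
```

Emit:
{"op": "drive_tool", "data": {
  "increments": [
    [0.2,0,0,0,0,0,0],
    [0.2,0,0,0,0,0,0],
    [0.1,0,0,0,0,0,0],
    [0,0,0,0,0,0,0]
  ]
}}

```text
clock: 36.6
eef_pos: [0.5117, 0.2343, 0.013]
tcp_rot: [0.001, 0.998, -0.061, -0.001]
force: [-18.0, 4.1, 14.4]
gripper_width: 0.0134
grip_force: 60.0
```

Run:
```python
from h import *
np.set_printoptions(precision=4,suppress=True)
st=arm.get_state(); print(liptray(st),st['force'],st['torque'])
im,C=snap('wrist','w17'); print(balls(C,im))
```

```text
[0.082  0.0062 0.0028] [-17.9747   4.0935  14.3778] [0.8745 3.0261 0.0555]
[[  0.0795  -0.0253 336.5     45.5     16.1   ]
 [  0.0773   0.0243 242.5     49.5     19.4   ]
 [  0.0783   0.     288.5     47.5     17.2   ]
 [  0.0449  -0.0234 330.5    112.5     16.    ]
 [ -0.0115   0.0044 279.5    210.5     17.2   ]
 [  0.0013  -0.01   304.5    189.5     18.3   ]]
```

Emit:
{"op": "drive_tool", "data": {
  "increments": [
    [-0.1,0,-0.1,0,0.03,0,0],
    [-0.1,0,0.15,0,0.06,0,0],
    [-0.1,0,0.25,0,0.07,0,0],
    [-0.1,0,0.25,0,0.07,0,0],
    [-0.1,0,0.25,0,0.07,0,0],
    [0,0,0,0,0,0,0],
    [0,0,0,0,0,0,0]
  ]
}}

```text
clock: 37.52
eef_pos: [0.5095, 0.234, 0.0037]
tcp_rot: [0.01, 0.987, -0.06, 0.149]
force: [-7.7, 4.0, -0.2]
gripper_width: 0.0136
grip_force: 60.0
```

Run:
```python
from h import *
np.set_printoptions(precision=4,suppress=True)
st=arm.get_state(); print(liptray(st),st['force'],st['torque'])
im,C=snap('wrist','w18'); print(balls(C,im));print('scoop',scoopballs(C,im,st['eef_pos'],Rq(st['tcp_rot'])))
```

```text
[0.0781 0.0057 0.0261] [-7.65    3.9599 -0.1987] [0.8471 1.5474 0.8118]
[[  0.0184   0.0028 281.5    155.5     15.6   ]
 [  0.0827  -0.0265 331.5     47.5     15.    ]
 [  0.0149   0.0231 246.5    161.5     17.2   ]
 [  0.0598  -0.0269 332.5     85.5     17.2   ]
 [  0.0016   0.0132 263.5    184.5     14.9   ]]
scoop [[-20.3   2.6 281.5 155.5  15.6]
 [-23.1 -15.9 248.5 160.5  19.3]
 [ 36.3  28.4 331.5  47.5  14.7]
 [-36.9  -7.6 263.5 184.5  14.9]]
```

Two balls rolled into the pan's back; the third stays in the corner. Lift and pour these.

Emit:
{"op": "drive_tool", "data": {
  "increments": [
    [-0.3,0,-0.3,0,0,0,0],
    [0.2,0,-1,0,0,0,0],
    [0.5,0,-2,0,0,0,0],
    [0.7,0,-2.6,0,0,0,0],
    [0.7,0,-2.6,0,0,0,0],
    [0.7,0,-2.6,0,0,0,0],
    [0.7,0,-2.6,0,0,0,0],
    [0,0,0,0,0,0,0]
  ]
}}

```text
clock: 38.58
eef_pos: [0.5026, 0.2355, 0.148]
tcp_rot: [0.009, 0.986, -0.061, 0.153]
force: [0.3, 0.3, -2.0]
gripper_width: 0.0133
grip_force: 59.9
```

Run:
```python
from h import *
np.set_printoptions(precision=4,suppress=True)
st=arm.get_state(); P=MY+np.pi/2; X=Rq(st['tcp_rot']); psi=np.arctan2(X[1,0],X[0,0]); nd=-np.arcsin(X[2,0]); print(psi,nd,st['eef_pos'])
im,C=snap('wrist','w19'); print('scoop',scoopballs(C,im,st['eef_pos'],X));print(balls(C,im))
p=jar(-.008,-.02,.13,-.28)[0]
b=sweep(st['eef_pos'],psi,nd,[.42,-.08,.15],.95,-.28,8,R0=X)
b=sweep(b[0],.95,-.28,p,P,-.28,9,R0=b[1])
b=path([(jar(-.008,-.02,.105,0),4),(jar(-.008,-.02,.09,.4),4),(jar(-.008,-.02,.084,.8),4)],b=b)
```

```text
-0.12270425308600325 -0.3075051608139754 [0.5026 0.2355 0.148 ]
scoop [[-19.8   3.7 283.5 154.5  14.9]
 [-20.3 -14.7 250.5 155.5  14.7]]
[[  0.0048   0.0027 280.5    186.5     10.3   ]
 [  0.0371   0.032  250.5    153.5     11.4   ]
 [  0.0371  -0.0002 283.5    153.5     11.4   ]]
[[-0.5, 4, -0.2, 0.04, -0.003, -0.128, 0], [-1, 4, -0.3, 0.04, -0.004, -0.128, 0], [-1.5, 3.7, -0.5, 0.039, -0.003, -0.128, 0], [-2, 3.5, -0.7, 0.04, -0.004, -0.128, 0], [-2.4, 3.2, -0.7, 0.038, -0.003, -0.129, 0], [-2.9, 2.8, -0.9, 0.038, -0.004, -0.128, 0], [-3.1, 2.5, -0.9, 0.038, -0.003, -0.129, 0], [-3.4, 1.9, -1.1, 0.037, -0.003, -0.129, 0]]

[[-1.6, 2.8, 0, 0.026, 0, -0.091, 0], [-1.8, 2.7, 0, 0.027, 0, -0.091, 0], [-2, 2.5, -0.1, 0.026, 0, -0.091, 0], [-2.3, 2.2, -0.2, 0.026, 0, -0.091, 0], [-2.4, 2.1, -0.3, 0.026, 0, -0.091, 0], [-2.7, 1.8, -0.3, 0.027, 0, -0.091, 0], [-2.8, 1.6, -0.3, 0.026, 0, -0.091, 0], [-2.9, 1.3, -0.4, 0.026, 0, -0.091, 0], [-3, 1, -0.4, 0.026, 0, -0.091, 0]]

[[0,0,-0.12,0,-0.07,0,0],
[-0.01,0,-0.13,0,-0.07,0,0],
[-0.02,0,-0.12,0,-0.07,0,0],
[-0.03,0,-0.12,0,-0.07,0,0]]

[[0.31,0,-0.66,0,-0.1,0,0],
[0.25,0,-0.68,0,-0.1,0,0],
[0.17,0,-0.71,0,-0.1,0,0],
[0.1,0,-0.72,0,-0.1,0,0]]

[[0.37,0,-0.89,0,-0.1,0,0],
[0.28,0,-0.93,0,-0.1,0,0],
[0.18,0,-0.95,0,-0.1,0,0],
[0.09,0,-0.96,0,-0.1,0,0]]
```

Emit:
{"op": "drive_tool", "data": {
  "increments": [
    [-0.2,1.5,-0.1,0.01,0,-0.04,0],
    [-0.5,3.5,-0.2,0.035,-0.003,-0.12,0],
    [-1,3.9,-0.3,0.04,-0.004,-0.125,0],
    [-1.5,3.7,-0.5,0.039,-0.003,-0.128,0],
    [-2,3.5,-0.7,0.04,-0.004,-0.128,0],
    [-2.4,3.2,-0.7,0.038,-0.003,-0.129,0],
    [-2.9,2.8,-0.9,0.038,-0.004,-0.128,0],
    [-3.1,2.4,-0.9,0.038,-0.003,-0.129,0],
    [-2.8,1.8,-1,0.027,0,-0.09,0],
    [-1.6,2.8,0,0.026,0,-0.091,0],
    [-1.8,2.7,0,0.027,0,-0.091,0],
    [-2,2.5,-0.1,0.026,0,-0.091,0]
  ]
}}

```text
clock: 40.12
eef_pos: [0.4628, -0.164, 0.1342]
tcp_rot: [-0.08, 0.819, 0.557, 0.112]
force: [-0.2, 0.6, -0.9]
gripper_width: 0.0139
grip_force: 59.9
```

Emit:
{"op": "drive_tool", "data": {
  "increments": [
    [-2.3,2.2,-0.2,0.026,0,-0.091,0],
    [-2.4,2.1,-0.3,0.026,0,-0.091,0],
    [-2.7,1.8,-0.3,0.027,0,-0.091,0],
    [-2.8,1.6,-0.3,0.026,0,-0.091,0],
    [-2.9,1.3,-0.4,0.026,0,-0.091,0],
    [-3,1,-0.4,0.026,0,-0.091,0],
    [0,0,0,0,0,0,0]
  ]
}}

```text
clock: 41.0
eef_pos: [0.5397, -0.3383, 0.1059]
tcp_rot: [-0.111, 0.631, 0.763, 0.086]
force: [0.9, 0.7, -2.4]
gripper_width: 0.0139
grip_force: 59.9
```

Run:
```python
from h import *
np.set_printoptions(precision=4,suppress=True)
st=arm.get_state(); P=MY+np.pi/2; X=Rq(st['tcp_rot']); psi=np.arctan2(X[1,0],X[0,0]); nd=-np.arcsin(X[2,0]); print(psi,nd,st['eef_pos'])
im,C=snap('wrist','w20'); print('scoop',scoopballs(C,im,st['eef_pos'],X))
path([(jar(-.008,-.02,.105,0),4)])
```

```text
1.7570930773527556 -0.28151563336196134 [ 0.5397 -0.3383  0.1059]
scoop [[-20.5   3.4 283.5 155.5  15.9]
 [-20.5 -15.  250.5 155.5  15.9]
 [ 45.3   8.8 294.5  28.5  16. ]]
[[0,0.2,-0.21,-0.001,-0.07,-0.011,0],
[-0.01,0.21,-0.21,-0.001,-0.07,-0.011,0],
[-0.03,0.2,-0.2,-0.001,-0.07,-0.011,0],
[-0.04,0.2,-0.21,-0.001,-0.07,-0.011,0]]
```

Emit:
{"op": "drive_tool", "data": {
  "increments": [
    [0,0.2,-0.2,0,-0.07,-0.011,0],
    [0,0.2,-0.2,0,-0.07,-0.011,0],
    [0,0.2,-0.2,0,-0.07,-0.011,0],
    [0,0.2,-0.2,0,-0.07,-0.011,0],
    [0,0,0,0,0,0,0]
  ]
}}

```text
clock: 41.68
eef_pos: [0.5485, -0.3353, 0.1185]
tcp_rot: [0.001, 0.62, 0.785, -0.0]
force: [0.5, 0.1, -1.1]
gripper_width: 0.0134
grip_force: 59.9
```

Emit:
{"op": "drive_tool", "data": {
  "increments": [
    [0.3,0,-0.65,0,-0.1,0,0],
    [0.25,0,-0.7,0,-0.1,0,0],
    [0.2,0,-0.7,0,-0.1,0,0],
    [0.1,0,-0.7,0,-0.1,0,0],
    [0.35,0,-0.9,0,-0.1,0,0],
    [0.3,0,-0.95,0,-0.1,0,0],
    [0.2,0,-0.95,0,-0.1,0,0],
    [0.1,0,-0.95,0,-0.1,0,0],
    [0,0,0,0,0,0,0],
    [0,0,0,0,0,0,0],
    [0,0,0,0,0,0,0],
    [0,0,0,0,0,0,0]
  ]
}}

```text
clock: 43.18
eef_pos: [0.5395, -0.2988, 0.1718]
tcp_rot: [0.306, 0.572, 0.722, -0.242]
force: [0.3, 0.1, -1.4]
gripper_width: 0.0138
grip_force: 59.9
```

Run:
```python
from h import *
np.set_printoptions(precision=4,suppress=True)
st=arm.get_state(); print(st['clock'],st['eef_pos'],jar(-.008,-.02,.084,.8)[0],st['force'])
im,C=snap('wrist','w21'); print('scoop',scoopballs(C,im,st['eef_pos'],Rq(st['tcp_rot'])))
```

```text
43.175 [ 0.5395 -0.2988  0.1718] [ 0.539  -0.2991  0.1684] [ 0.3452  0.0557 -1.3617]
scoop []
```

Emit:
{"op": "drive_tool", "data": {
  "increments": [
    [-0.45,0,0.3,0,0.133,0,0],
    [-0.6,0,0.86,0,0.133,0,0],
    [-0.7,0,0.78,0,0.133,0,0],
    [-0.8,0,0.68,0,0.133,0,0],
    [-0.85,0,0.58,0,0.133,0,0],
    [-0.95,0,0.45,0,0.133,0,0],
    [4.3,-0.9,-0.2,0,0,0.121,0],
    [4.1,-1.5,-0.1,0,0,0.122,0],
    [4,-1.9,-0.1,0,0,0.122,0],
    [3.6,-2.4,-0.2,0,0,0.121,0],
    [3.4,-2.9,-0.1,0,0,0.122,0],
    [3,-3.2,-0.2,0,0,0.122,0]
  ]
}}

```text
clock: 44.72
eef_pos: [0.4373, -0.1131, 0.1648]
tcp_rot: [0.002, 0.86, 0.51, -0.0]
force: [0.8, -0.1, -0.7]
gripper_width: 0.0138
grip_force: 59.9
```

Emit:
{"op": "drive_tool", "data": {
  "increments": [
    [2.6,-3.6,-0.1,0,0,0.122,0],
    [3.6,-1.8,0.7,0,0,0.134,0],
    [3.4,-2.2,0.8,0,0,0.134,0],
    [3.1,-2.6,0.7,0,0,0.134,0],
    [2.6,-3.1,0.7,0,0,0.135,0],
    [2.2,-3.3,0.7,0,0,0.134,0],
    [1.8,-3.7,0.7,0,0,0.134,0],
    [1.3,-3.4,0.7,0,0,0.134,0],
    [0.7,-2.8,0.7,0,0,0.134,0],
    [0,0,0,0,0,0,0]
  ]
}}

```text
clock: 45.98
eef_pos: [0.4738, 0.2297, 0.1066]
tcp_rot: [0.002, 0.998, -0.06, -0.0]
force: [-0.2, -0.4, -0.9]
gripper_width: 0.0138
grip_force: 59.9
```

Run:
```python
from h import *
np.set_printoptions(precision=4,suppress=True)
st=arm.get_state(); print(liptray(st),st['eef_pos'],st['clock'])
im,C=snap('wrist','w22'); print(balls(C,im)); print('scoop',scoopballs(C,im,st['eef_pos'],Rq(st['tcp_rot'])))
X=Rq(st['tcp_rot']);print('psi',np.arctan2(X[1,0],X[0,0]),'nd',-np.arcsin(X[2,0]))
b=path([(tr(.045,-.006,.095,0),1)])
```

```text
[ 0.0451 -0.0029  0.0967] [0.4738 0.2297 0.1066] 45.975
[[  0.0768  -0.0239 304.5     15.5     11.8   ]]
scoop []
psi -0.1195315267262912 nd -0.00022405651005728058
[[-0.02,0.17,0.2,0.004,-0.001,0.006,0]]
```

One ball is left, at u 77, v −24. Scoop along the right wall.

Emit:
{"op": "drive_tool", "data": {
  "increments": [
    [0,0.35,1,0,0,0.004,0],
    [0,0,2.5,0,0,0,0],
    [0,0,2.5,0,0,0,0],
    [0,0,2,0,0,0,0],
    [0,0,1.2,0,0,0,0],
    [0,0,0.1,0,0,0,0],
    [0,0,0,0,0,0,0]
  ]
}}

```text
clock: 46.9
eef_pos: [0.4741, 0.2248, 0.0143]
tcp_rot: [0.001, 0.998, -0.062, 0.001]
force: [2.7, 7.7, -4.5]
gripper_width: 0.0135
grip_force: 60.1
```

Emit:
{"op": "drive_tool", "data": {
  "increments": [
    [0.6,0,0.1,0,0,0,0],
    [0.6,0,0,0,0,0,0],
    [0.6,0,0,0,0,0,0],
    [0.5,0,0,0,0,0,0],
    [0.4,0,0,0,0,0,0],
    [0.4,0,0,0,0,0,0],
    [0.4,0,0,0,0,0,0],
    [0,0,0,0,0,0,0]
  ]
}}

```text
clock: 47.9
eef_pos: [0.5079, 0.221, 0.013]
tcp_rot: [0.001, 0.998, -0.062, 0.0]
force: [-2.0, 8.5, -2.4]
gripper_width: 0.0136
grip_force: 60.1
```

Run:
```python
from h import *
np.set_printoptions(precision=4,suppress=True)
st=arm.get_state(); print(liptray(st),st['force'],st['torque'])
im,C=snap('wrist','w23'); print(balls(C,im))
```

```text
[ 0.08   -0.0079  0.003 ] [-2.0219  8.4544 -2.3923] [1.8858 0.4999 0.3726]
[[ -0.0015  -0.0233 303.5    190.5     12.4   ]
 [ -0.0223  -0.0087 278.5    224.5     13.8   ]]
```

Emit:
{"op": "drive_tool", "data": {
  "increments": [
    [0,-0.15,0,0,0,0,0],
    [0.2,0,0,0,0,0,0],
    [0.2,0,0,0,0,0,0],
    [0,0,0,0,0,0,0],
    [-0.1,0,0,0,0.04,0,0],
    [-0.1,0,0.2,0,0.07,0,0],
    [-0.1,0,0.25,0,0.07,0,0],
    [-0.1,0,0.25,0,0.07,0,0],
    [-0.1,0,0.2,0,0.05,0,0],
    [0,0,0,0,0,0,0],
    [0,0,0,0,0,0,0]
  ]
}}

```text
clock: 49.32
eef_pos: [0.5094, 0.2215, 0.0044]
tcp_rot: [0.011, 0.987, -0.061, 0.15]
force: [0.5, 0.1, -1.1]
gripper_width: 0.0135
grip_force: 60.0
```

Run:
```python
from h import *
np.set_printoptions(precision=4,suppress=True)
st=arm.get_state(); print(liptray(st),st['force'],st['torque'])
im,C=snap('wrist','w24'); print(balls(C,im));print('scoop',scoopballs(C,im,st['eef_pos'],Rq(st['tcp_rot'])))
```

```text
[ 0.0795 -0.0071  0.0268] [ 0.4763  0.061  -1.1419] [0.0855 0.4276 0.0415]
[[ -0.0195  -0.0068 276.5    223.5     15.    ]]
scoop []
```

```bash
python3 -c "
import cv2,numpy as np
a=[cv2.imread(f'pics/{n}.png')[0:290,190:380] for n in('w23','w24')]
cv2.imwrite('pics/c10.png',cv2.resize(np.hstack(a),None,fx=2,fy=2))"
```

```text
(no output)
```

View pics/c10.png

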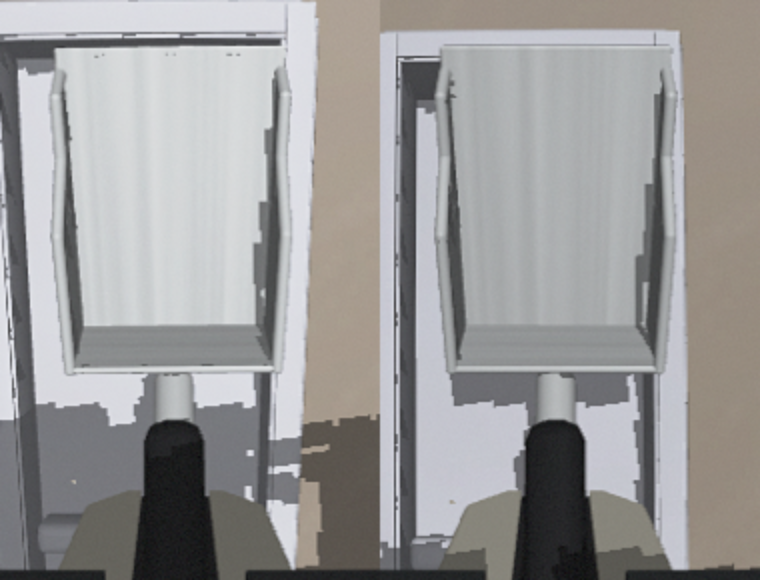

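No ball in the pan or beside it in either view, so it may be under the raised nose or have hopped elsewhere. Lift and look from higher.

Emit:
{"op": "drive_tool", "data": {
  "increments": [
    [0.2,0,-1,0,0,0,0],
    [0.5,0,-2,0,0,0,0],
    [0.7,0,-2.6,0,0,0,0],
    [0.7,0,-2.6,0,0,0,0],
    [0.7,0,-2.6,0,0,0,0],
    [0.7,1,-2.6,0,-0.07,0,0],
    [-1,3,-2,0,-0.07,0,0],
    [-1,3,-2,0,-0.07,0,0],
    [-1,3,-1,0,-0.07,0,0],
    [0,3,0,0,0,0,0],
    [0,0,0,0,0,0,0]
  ]
}}

```text
clock: 50.75
eef_pos: [0.4491, 0.0973, 0.1883]
tcp_rot: [0.003, 0.998, -0.064, 0.011]
force: [0.6, 0.8, -0.9]
gripper_width: 0.0139
grip_force: 60.0
```

Run:
```python
from h import *
np.set_printoptions(precision=4,suppress=True)
st=arm.get_state(); print(st['eef_pos'],liptray(st))
im,C=snap('wrist','w25'); print(balls(C,im)); t,Ct=snap('top','t25'); print(balls(Ct,t))
f=np.array([np.cos(TP),np.sin(TP)]); l=np.array([-f[1],f[0]])
print(proj(C,[[*(TC+u*f+v*l),.026] for u,v in ((.096,.0435),(.096,-.0435),(-.096,-.0435),(-.096,.0435))]))
# any circle of ball size, tray surroundings on table height
g=cv2.medianBlur(cv2.cvtColor(im,cv2.COLOR_BGR2GRAY),3); o,_=rays(C,[[280,200]]); r=C[0][0,0]*.009/(o[2]-.01)
c=cv2.HoughCircles(g,cv2.HOUGH_GRADIENT,1,r,param1=120,param2=9,minRadius=int(r*.8),maxRadius=int(r*1.2+1)); print(r,c)
```

```text
[0.4491 0.0973 0.1883] [ 0.037  -0.1383  0.1807]
[[  0.077  -0.023 158.5    31.5     8.   ]]
[]
[[ 82.6922   9.0208]
 [173.9832   6.1168]
 [186.2198 206.0178]
 [104.5262 206.4216]]
8.562536124789485 [[[ 34.5 396.5   8.2]
  [ 17.5 282.5  10.4]
  [ 14.5 382.5  10.4]
  [ 29.5 389.5   8.2]
  [158.5  31.5   8. ]
  [ 44.5 387.5   8.2]
  [459.5 310.5   9. ]
  [281.5 220.5  10.4]
  [ 44.5 378.5   7.1]
  [ 55.5 388.5   6.9]
  [ 22.5 396.5   6.9]
  [ 35.5 368.5   8.2]
  [548.5  44.5  10.4]
  [  3.5 289.5   8. ]
  [327.5 339.5  10.4]
  [404.5 203.5   9.3]]]
```

The ball is still in the corner (u 77, v −23). In w23 the lip images at row 23 instead of 47: the scoop pitched nose-up in the grip during the jam and rode over the ball. I'll solve for the new hold.

Run:
```python
from h import *
from scipy.optimize import least_squares
np.set_printoptions(precision=4,suppress=True)
c=arm.get_calibration('wrist'); T=np.linalg.inv(np.array(c['T_tool_cam'])); K=cam('wrist')[0];d=cam('wrist')[1]
S=np.array([(.04,.026,.002),(.04,-.026,.002),(-.03,.026,.026),(-.03,-.026,.026)])
def px(q):
    th,dx,dz,dy=q; x=S[:,0]+.068;z=-(S[:,2]-.06); cc,s=np.cos(th),np.sin(th)
    X=np.c_[cc*x-s*z+dx,S[:,1]+dy,s*x+cc*z-.05+dz]; return proj((K,d,T[:3,:3],T[:3,3]),X)
def fit(uv):
    r=least_squares(lambda q:(px(q)-uv).ravel(),[0,0,0,0]); return r.x,np.abs(r.fun).max()
print('w6',fit(np.array([[323,45],[229,45],[326,179],[228,179]])))
for n,r in (('w23',[[190+283/2,23.5],[190+55/2,23.5],[190+274/2,186],[190+67/2,186]]),('w24',[[190+(672-380)/2,23.5],[190+(443-380)/2,23.5],[190+(664-380)/2,186],[190+(449-380)/2,186]])): print(n,fit(np.array(r)))
# lip row history: first strong bright/dark edge on the column of pan
for n in ('w10','w11','w14','w16','w17','w18','w19','w20','w22','w25'):
    im=cv2.imread(f'pics/{n}.png').astype(float).mean(2)[:,262:292].mean(1); g=np.abs(np.diff(im)); print(n,[(int(i),int(g[i])) for i in np.argsort(-g[:240])[:6]])
```

```text
w6 (array([ 0.0047, -0.001 ,  0.0018, -0.0002]), np.float64(0.9068419786158302))
w23 (array([-0.306 , -0.0098,  0.0006, -0.0009]), np.float64(1.1806832196839991))
w24 (array([-0.235 , -0.0075, -0.0068,  0.0008]), np.float64(0.4463018107213088))
w10 [(175, 80), (166, 66), (167, 58), (174, 51), (177, 33), (194, 29)]
w11 [(177, 59), (175, 55), (194, 42), (174, 40), (44, 36), (43, 32)]
w14 [(166, 86), (174, 76), (175, 63), (177, 45), (167, 41), (194, 30)]
w16 [(18, 130), (16, 90), (175, 89), (15, 80), (167, 68), (166, 53)]
w17 [(23, 139), (20, 128), (21, 127), (175, 82), (166, 80), (3, 54)]
w18 [(26, 109), (23, 91), (176, 78), (48, 64), (179, 55), (25, 51)]
w19 [(176, 104), (179, 58), (178, 54), (48, 42), (195, 38), (180, 30)]
w20 [(176, 138), (179, 78), (169, 53), (178, 34), (48, 32), (46, 25)]
w22 [(176, 133), (169, 93), (179, 46), (178, 37), (3, 35), (7, 34)]
w25 [(182, 90), (185, 66), (22, 63), (161, 47), (209, 40), (184, 24)]
```

Run:
```python
from h import *
im=cv2.imread('pics/w25.png').astype(float).mean(2)
for r in (19,20,21,22,23,24,25,26,27,30): 
    g=np.diff(im[r]); k=np.argsort(-abs(g[200:350]))[:6]+200; print(r,sorted((int(i),int(g[i])) for i in k))
print()
for r in (180,182,183,184,185,186,187): 
    g=np.diff(im[r]); k=np.argsort(-abs(g[200:350]))[:6]+200; print(r,sorted((int(i),int(g[i])) for i in k))
for c in (235,250,270,300,315): 
    g=np.diff(im[:,c]); k=np.argsort(-abs(g[:240]))[:8]; print(c,sorted((int(i),int(g[i])) for i in k))
```

```text
19 [(212, -2), (232, 3), (241, -3), (299, -4), (300, 4), (316, 3)]
20 [(233, -3), (250, 3), (299, -5), (302, -3), (303, 3), (340, 3)]
21 [(225, 3), (228, -5), (230, 4), (250, -4), (251, 5), (343, -4)]
22 [(227, 7), (254, -10), (258, 10), (289, 7), (316, -11), (320, 14)]
23 [(219, 17), (220, 24), (221, 5), (264, 5), (334, -27), (335, -43)]
24 [(219, 22), (220, 31), (257, -5), (334, -30), (335, -51), (336, 21)]
25 [(218, -17), (220, 54), (254, -20), (334, -26), (335, -52), (336, 23)]
26 [(220, 54), (254, -79), (255, 78), (334, -28), (335, -51), (336, 23)]
27 [(246, -60), (248, 69), (250, -68), (251, 65), (311, 66), (335, -59)]
30 [(218, -15), (220, 48), (221, 15), (333, -5), (334, -29), (335, -23)]

180 [(223, 32), (226, -28), (227, -38), (324, -29), (327, 51), (349, -31)]
182 [(223, 32), (227, -35), (239, -34), (247, 33), (327, 52), (348, -40)]
183 [(223, 40), (228, 25), (326, -32), (328, 24), (347, -29), (348, -39)]
184 [(223, 40), (227, 26), (327, -27), (331, -28), (348, -30), (349, -40)]
185 [(223, 55), (328, 20), (330, -22), (331, -32), (348, -27), (349, -44)]
186 [(215, -55), (219, 50), (224, 28), (226, -47), (327, 39), (349, -48)]
187 [(215, -68), (241, 41), (250, -59), (284, -51), (318, -50), (347, -38)]
235 [(22, 56), (161, -41), (162, -20), (182, 69), (183, 16), (184, -21), (185, -56), (186, -52)]
250 [(22, 68), (161, -41), (182, 72), (183, 18), (184, -25), (185, -93), (186, 34), (191, -55)]
270 [(22, 65), (161, -54), (181, -50), (182, 118), (184, -23), (185, -74), (206, -52), (210, -59)]
300 [(22, 67), (181, -48), (182, 124), (185, -61), (191, -69), (198, 75), (208, 77), (233, -68)]
315 [(22, 85), (161, -44), (162, -19), (182, 89), (184, -22), (185, -61), (189, -39), (190, -29)]
```

Run:
```python
from h import *
from scipy.optimize import least_squares
np.set_printoptions(precision=4,suppress=True)
c=arm.get_calibration('wrist'); T=np.linalg.inv(np.array(c['T_tool_cam'])); K,d=cam('wrist')[:2]
S=np.array([(.04,.026,.002),(.04,-.026,.002),(-.028,0,.026),(-.03,0,.026),(-.028,0,.002)])
def px(q):
    th,dx,dz,dy=q; x=S[:,0]+.068;z=-(S[:,2]-.06); cc,s=np.cos(th),np.sin(th)
    return proj((K,d,T[:3,:3],T[:3,3]),np.c_[cc*x-s*z+dx,S[:,1]+dy,s*x+cc*z-.05+dz])
def res(q,m): p=px(q); return np.r_[p[0]-m[0],p[1]-m[1],p[2:,1]-m[2]]
for n,m in (('w6',([323,45],[229,45],[175,177.5,166.7])),('now',([335.3,22.5],[220,22.5],[182.3,185.5,161.5]))):
    r=least_squares(res,[0,0,0,0],args=(m,)); print(n,r.x,r.fun.round(1))
q=r.x; cc,s=np.cos(q[0]),np.sin(q[0])
for nm,(x,z) in {'lip bottom':(.108,.06),'back bottom':(.038,.06)}.items(): print(nm,cc*x-s*z+q[1],q[3],s*x+cc*z-.05+q[2])
```

```text
w6 [ 0.0012 -0.001   0.0034 -0.0005] [ 0.1  0.1 -0.1  0.  -0.6  0.6 -0.1]
now [-0.2538 -0.0079 -0.0058  0.0004] [ 0.3  0.1 -0.3  0.1 -0.4  0.1  0.1]
lip bottom 0.11173815665486658 0.0003813304701564914 -0.024790636845658888
back bottom 0.04397978018393933 0.0003813304701564914 -0.007217861936041082
```

```bash
cat >> h.py <<'E'
HND=.254; HL=np.array([.112,0,-.0265])
def lip(L,psi,nd): Rm=RT(psi,-(nd+HND)); return L-Rm@HL,Rm
def liptray(st=None):
    st=st or arm.get_state(); L=st['eef_pos']+Rq(st['tcp_rot'])@HL; f=np.array([np.cos(TP),np.sin(TP)]); l=np.array([-f[1],f[0]]); d=L[:2]-TC; return np.round([d@f,d@l,L[2]],4)
E
python3 - <<'E'
from h import *
b=path([(tr(.045,-.004,.10,0),6),(tr(.045,-.004,.012,0),4)]); print(b[0])
E
```

```text
[[-0.01,-2.21,1.41,0,-0.046,0,0],
[0.05,-2.2,1.42,0,-0.046,0,0],
[0.12,-2.21,1.4,0,-0.046,0,0],
[0.19,-2.2,1.41,0,-0.046,0,0],
[0.24,-2.21,1.39,0,-0.046,0,0],
[0.31,-2.2,1.38,0,-0.046,0,0]]

[[0.55,-0.01,2.13,0.001,0,-0.001,0],
[0.56,0,2.13,0.001,0,-0.001,0],
[0.55,-0.01,2.13,0.001,0,-0.001,0],
[0.56,0,2.12,0.001,0,-0.001,0]]

[0.46673026 0.22989988 0.01452822]
```

Emit:
{"op": "drive_tool", "data": {
  "increments": [
    [0,-2.2,1.4,0,-0.046,0,0],
    [0.05,-2.2,1.4,0,-0.046,0,0],
    [0.1,-2.2,1.4,0,-0.046,0,0],
    [0.2,-2.2,1.4,0,-0.046,0,0],
    [0.25,-2.2,1.4,0,-0.046,0,0],
    [0.3,-2.2,1.4,0,-0.046,0,0],
    [0,0,0,0,0,0,0]
  ]
}}

```text
clock: 51.72
eef_pos: [0.4648, 0.231, 0.0997]
tcp_rot: [-0.005, 0.99, -0.061, -0.129]
force: [-1.0, 0.3, -1.2]
gripper_width: 0.0133
grip_force: 60.0
```

Run:
```python
from h import *
np.set_printoptions(precision=4,suppress=True)
print(liptray()); b=path([(tr(.045,-.004,.010,0),4),(tr(.045,-.004,.003,0),1)])
im,C=snap('wrist','w26'); f=np.array([np.cos(TP),np.sin(TP)]); l=np.array([-f[1],f[0]])
# lateral check: tray inner walls / scoop columns on a few rows
g0=im.astype(float).mean(2)
for r in (60,80,100,140): g=np.diff(g0[r]); k=np.argsort(-abs(g[170:390]))[:10]+170; print(r,sorted((int(i),int(g[i])) for i in k))
print(proj(C,[[*(TC+.0*f+v*l),z] for v,z in ((.034,.026),(-.034,.026),(.0435,.026),(-.0435,.026))]))
```

```text
[ 0.043  -0.003   0.0966]
[[0.61,0.01,2.09,0.001,0.001,0,0],
[0.6,0.01,2.1,0.001,0.001,0,0],
[0.6,0.02,2.09,0.001,0.001,0,0],
[0.6,0.02,2.1,0.001,0.001,0,0]]

[[0.18,0,0.68,0.001,0.001,0,0]]

60 [(182, -90), (215, -27), (223, -24), (225, 29), (306, 101), (328, -110), (329, -54), (331, 84), (332, 32), (336, -55)]
80 [(217, -33), (224, -28), (316, 100), (325, -64), (326, -49), (327, -30), (329, 49), (330, 50), (331, 29), (335, -55)]
100 [(208, 20), (217, -21), (223, -29), (228, 26), (326, -25), (327, -24), (330, 47), (331, 51), (332, 28), (336, -32)]
140 [(212, 25), (218, -18), (224, -19), (230, 15), (231, 26), (323, -20), (324, -25), (330, 20), (335, -17), (363, 75)]
[[221.1845  82.9013]
 [322.3561  82.8587]
 [207.0848  82.9962]
 [336.4314  82.9413]]
```

Emit:
{"op": "drive_tool", "data": {
  "increments": [
    [0.6,0,2.1,0,0,0,0],
    [0.6,0.05,2.1,0,0,0,0],
    [0.6,0,2.1,0,0,0,0],
    [0.6,0,2.1,0,0,0,0],
    [0.2,0,0.6,0,0,0,0],
    [0,0,0,0,0,0,0]
  ]
}}

```text
clock: 52.52
eef_pos: [0.4683, 0.2283, 0.0083]
tcp_rot: [-0.006, 0.99, -0.062, -0.127]
force: [-0.1, -0.9, -1.3]
gripper_width: 0.0132
grip_force: 60.0
```

Emit:
{"op": "drive_tool", "data": {
  "increments": [
    [0.58,0,-0.15,0,0,0,0],
    [0.58,0,-0.15,0,0,0,0],
    [0.58,0,-0.15,0,0,0,0],
    [0,0,0,0,0,0,0]
  ]
}}

```text
clock: 53.02
eef_pos: [0.487, 0.226, 0.0084]
tcp_rot: [-0.006, 0.99, -0.062, -0.127]
force: [0.3, 0.1, -0.8]
gripper_width: 0.0133
grip_force: 60.0
```

Run:
```python
from h import *
np.set_printoptions(precision=4,suppress=True)
st=arm.get_state(); print(liptray(st),st['force'],st['torque'])
im,C=snap('wrist','w27'); print(balls(C,im))
g0=im.astype(float).mean(2); g=np.abs(np.diff(g0[:,262:292].mean(1))); print([(int(i),int(g[i])) for i in np.argsort(-g[:240])[:8]])
```

```text
[ 0.0656 -0.0055  0.0059] [ 0.3281  0.0625 -0.762 ] [-0.0248  0.0523 -0.0315]
[[ -0.042   -0.0046 275.5    226.5     17.7   ]
 [ -0.0499  -0.0252 310.5    237.5     14.9   ]]
[(209, 30), (182, 28), (14, 22), (210, 18), (13, 17), (186, 16), (185, 15), (16, 15)]
```

Emit:
{"op": "drive_tool", "data": {
  "increments": [
    [-0.4,-0.1,0.35,0,0,0,0],
    [0,0,0.1,0,0,0,0],
    [0.5,0,-0.15,0,0,0,0],
    [0.5,0,-0.13,0,0,0,0],
    [0.4,0,-0.1,0,0,0,0],
    [0.3,0,-0.08,0,0,0,0],
    [0.3,0,-0.08,0,0,0,0],
    [0,0,0,0,0,0,0]
  ]
}}

```text
clock: 54.08
eef_pos: [0.5013, 0.2259, 0.0059]
tcp_rot: [-0.006, 0.99, -0.062, -0.127]
force: [-3.7, 0.6, 7.2]
gripper_width: 0.0136
grip_force: 60.0
```

Run:
```python
from h import *
np.set_printoptions(precision=4,suppress=True)
st=arm.get_state(); print(liptray(st),st['force'],st['torque'])
im,C=snap('wrist','w28'); print(balls(C,im)); print('scoop',scoopballs(C,im,st['eef_pos'],Rq(st['tcp_rot'])))
```

```text
[ 0.0799 -0.0038  0.0032] [-3.7468  0.6041  7.1794] [0.3234 0.8061 0.0162]
[[  0.0782  -0.0244 324.5     25.5     20.1   ]
 [ -0.0253  -0.0029 275.5    225.5     16.3   ]]
scoop [[ 46.5  25.  325.5  25.5  20.4]]
```

Emit:
{"op": "drive_tool", "data": {
  "increments": [
    [0,0.15,-0.05,0,0,0,0],
    [0.2,0,-0.05,0,0,0,0],
    [0.2,0,-0.05,0,0,0,0],
    [0.1,0,-0.03,0,0,0,0],
    [0,0,0,0,0,0,0]
  ]
}}

```text
clock: 54.75
eef_pos: [0.5068, 0.2231, 0.0059]
tcp_rot: [-0.006, 0.99, -0.062, -0.127]
force: [-1.8, 1.2, 5.7]
gripper_width: 0.0138
grip_force: 60.0
```

Run:
```python
from h import *
np.set_printoptions(precision=4,suppress=True)
st=arm.get_state(); print(liptray(st),st['force'],st['torque'])
im,C=snap('wrist','w29'); print(balls(C,im))
```

```text
[ 0.0856 -0.0059  0.0032] [-1.8284  1.2368  5.6561] [0.2571 0.6165 0.0065]
[[  0.0775  -0.0211 311.5     41.5     21.2   ]
 [ -0.0481   0.0379 205.5    264.5     20.    ]]
```

Lip is at the end wall with the ball 8 mm inboard. Tilt back and lift.

Emit:
{"op": "drive_tool", "data": {
  "increments": [
    [-0.1,0,0.15,0,0.05,0,0],
    [-0.05,0,0.25,0,0.07,0,0],
    [-0.05,0,0.27,0,0.07,0,0],
    [-0.05,0,0.27,0,0.07,0,0],
    [-0.05,0,0.15,0,0.05,0,0],
    [0,0,0,0,0,0,0],
    [0,0,-1,0,0,0,0],
    [0,0,-2,0,0,0,0],
    [0,0,-2.6,0,0,0,0],
    [0,0,-2.6,0,0,0,0],
    [0,0,-2.6,0,0,0,0],
    [0,0,-2.6,0,0,0,0]
  ]
}}

```text
clock: 56.3
eef_pos: [0.4961, 0.2248, 0.1309]
tcp_rot: [0.003, 0.998, -0.063, 0.028]
force: [-0.3, 0.9, -1.1]
gripper_width: 0.0135
grip_force: 60.0
```

Run:
```python
from h import *
np.set_printoptions(precision=4,suppress=True)
st=arm.get_state(); P=MY+np.pi/2; X=Rq(st['tcp_rot']); psi=np.arctan2(X[1,0],X[0,0]); nd=-np.arcsin(X[2,0]); print(psi,nd,st['eef_pos'],liptray(st))
im,C=snap('wrist','w30'); print('scoop',scoopballs(C,im,st['eef_pos'],X)); print(balls(C,im))
p,_=jar(-.008,-.02,.13,-.28)
b=sweep(st['eef_pos'],psi,nd,[.42,-.08,.15],.95,nd,9,R0=X)
b=sweep(b[0],.95,nd,p,P,-.28+HND,9,R0=b[1])
```

```text
-0.1252379117918038 -0.055499665830940785 [0.4961 0.2248 0.1309] [ 0.0701 -0.0055  0.1636]
scoop [[-20.   15.4 304.5 154.5  18.2]]
[]
[[-0.4, 3.5, -0.2, 0.01, 0, -0.119, 0], [-0.8, 3.4, -0.3, 0.007, 0, -0.12, 0], [-1.2, 3.2, -0.3, 0.006, 0, -0.119, 0], [-1.6, 3.1, -0.3, 0.007, 0, -0.119, 0], [-2, 2.9, -0.3, 0.006, 0, -0.119, 0], [-2.2, 2.6, -0.3, 0.007, 0, -0.12, 0], [-2.6, 2.4, -0.4, 0.007, 0, -0.119, 0], [-2.9, 2, -0.3, 0.006, 0, -0.119, 0], [-3, 1.7, -0.4, 0.007, 0, -0.12, 0]]

[[-1.6, 2.8, 0.5, 0.005, -0.003, -0.094, 0], [-1.8, 2.7, 0.4, 0.005, -0.003, -0.095, 0], [-2, 2.6, 0.5, 0.004, -0.004, -0.094, 0], [-2.3, 2.3, 0.4, 0.004, -0.003, -0.095, 0], [-2.5, 2, 0.4, 0.004, -0.003, -0.095, 0], [-2.7, 1.9, 0.5, 0.004, -0.003, -0.095, 0], [-2.8, 1.5, 0.4, 0.003, -0.004, -0.094, 0], [-3, 1.4, 0.5, 0.003, -0.003, -0.095, 0], [-3.1, 1, 0.4, 0.003, -0.003, -0.095, 0]]
```

Emit:
{"op": "drive_tool", "data": {
  "increments": [
    [-0.2,1.2,-0.2,0.003,0,-0.04,0],
    [-0.4,3.3,-0.3,0.007,0,-0.115,0],
    [-0.9,3.4,-0.3,0.007,0,-0.119,0],
    [-1.2,3.2,-0.3,0.006,0,-0.119,0],
    [-1.6,3.1,-0.3,0.007,0,-0.119,0],
    [-2,2.9,-0.3,0.006,0,-0.119,0],
    [-2.2,2.6,-0.3,0.007,0,-0.12,0],
    [-2.6,2.4,-0.3,0.007,0,-0.119,0],
    [-2.9,2,-0.3,0.006,0,-0.119,0],
    [-2.8,1.7,-0.3,0.007,0,-0.09,0],
    [-1.6,2.8,0.4,0.005,0,-0.094,0],
    [-1.8,2.7,0.4,0.005,0,-0.095,0]
  ]
}}

```text
clock: 57.85
eef_pos: [0.4567, -0.1504, 0.1402]
tcp_rot: [-0.014, 0.84, 0.543, 0.023]
force: [-0.4, 0.7, -0.5]
gripper_width: 0.0134
grip_force: 60.0
```

Emit:
{"op": "drive_tool", "data": {
  "increments": [
    [-2,2.6,0.4,0.004,0,-0.094,0],
    [-2.3,2.3,0.4,0.004,0,-0.095,0],
    [-2.5,2,0.4,0.004,0,-0.095,0],
    [-2.7,1.9,0.4,0.004,0,-0.095,0],
    [-2.8,1.5,0.4,0.003,0,-0.094,0],
    [-3,1.4,0.4,0.003,0,-0.095,0],
    [-3,1,0.4,0.003,0,-0.095,0],
    [0,0,0,0,0,0,0]
  ]
}}

```text
clock: 58.85
eef_pos: [0.5578, -0.3516, 0.1008]
tcp_rot: [-0.018, 0.618, 0.785, 0.019]
force: [-0.3, 0.6, -0.9]
gripper_width: 0.0136
grip_force: 60.0
```

Run:
```python
from h import *
np.set_printoptions(precision=4,suppress=True)
st=arm.get_state(); X=Rq(st['tcp_rot']); print(st['eef_pos'],st['q'],'psi',np.arctan2(X[1,0],X[0,0]),'nd',-np.arcsin(X[2,0]))
im,C=snap('wrist','w31'); print('scoop',scoopballs(C,im,st['eef_pos'],X))
b=path([(jar(-.008,-.02,.105,0),4),(jar(-.008,-.02,.092,.4),4),(jar(-.008,-.02,.088,.8),4)]); print(b[0])
P=MY+np.pi/2; path([(jar(-.008,-.04,.14,0),6)],b=b)
```

```text
[ 0.5578 -0.3516  0.1008] [-0.6647  0.3703  1.3564  0.0391  1.4507 -0.9067] psi 1.8076695388379076 nd -0.05203687241062614
scoop [[-19.   -4.4 269.5 152.5  17.9]]
[[0.19,-0.16,-0.15,0.002,-0.077,0.001,0],
[0.18,-0.15,-0.16,0.002,-0.077,0.001,0],
[0.17,-0.16,-0.17,0.002,-0.077,0.001,0],
[0.15,-0.16,-0.19,0.002,-0.077,0.001,0]]

[[0.04,0,-0.83,0,-0.1,0,0],
[-0.04,0,-0.83,0,-0.1,0,0],
[-0.12,0,-0.82,0,-0.1,0,0],
[-0.2,0,-0.8,0,-0.1,0,0]]

[[0.02,0,-1.06,0,-0.1,0,0],
[-0.08,0,-1.06,0,-0.1,0,0],
[-0.19,0,-1.05,0,-0.1,0,0],
[-0.3,0,-1.02,0,-0.1,0,0]]

[ 0.5413 -0.3091  0.1723]
[[-0.03,0,1.07,0,0.134,0,0],
[-0.18,0,1.05,0,0.134,0,0],
[-0.31,0,1.02,0,0.134,0,0],
[-0.45,0,0.97,0,0.134,0,0],
[-0.57,0.01,0.9,0,0.134,0,0],
[-0.69,0,0.81,0,0.134,0,0]]
```

Emit:
{"op": "drive_tool", "data": {
  "increments": [
    [0.2,-0.15,-0.15,0,-0.077,0,0],
    [0.2,-0.15,-0.15,0,-0.077,0,0],
    [0.15,-0.15,-0.2,0,-0.077,0,0],
    [0.15,-0.15,-0.2,0,-0.077,0,0],
    [0,0,0,0,0,0,0]
  ]
}}

```text
clock: 59.52
eef_pos: [0.5498, -0.3416, 0.1089]
tcp_rot: [0.103, 0.613, 0.78, -0.075]
force: [0.1, -0.2, -2.3]
gripper_width: 0.0134
grip_force: 60.0
```

Emit:
{"op": "drive_tool", "data": {
  "increments": [
    [0,0,-0.8,0,-0.1,0,0],
    [0,0,-0.8,0,-0.1,0,0],
    [-0.1,0,-0.8,0,-0.1,0,0],
    [-0.2,0,-0.8,0,-0.1,0,0],
    [0,0,-1,0,-0.1,0,0],
    [-0.1,0,-1,0,-0.1,0,0],
    [-0.1,0,-0.5,0,-0.05,0,0],
    [0,0,0,0,0,0,0],
    [0,0,0,0,0,0,0],
    [0,0,0,0,0,0,0],
    [0,0,0,0,0,0,0],
    [0,0,0,0,0,0,0]
  ]
}}

```text
clock: 61.02
eef_pos: [0.5438, -0.3196, 0.1596]
tcp_rot: [0.347, 0.558, 0.705, -0.268]
force: [0.2, -0.2, -0.7]
gripper_width: 0.0134
grip_force: 60.0
```

Run:
```python
from h import *
np.set_printoptions(precision=4,suppress=True)
st=arm.get_state(); X=Rq(st['tcp_rot']); print(st['eef_pos'],st['force'],'psi',np.arctan2(X[1,0],X[0,0]),'nd',-np.arcsin(X[2,0]))
im,C=snap('wrist','w32'); print('scoop',scoopballs(C,im,st['eef_pos'],X))
P=MY+np.pi/2; b=path([(jar(-.008,-.05,.15,0),6)])
t=tr(.02,0,.10,0)
b=sweep(b[0],P,HND,[.42,-.08,.17],.95,HND,7,R0=b[1]); b=sweep(b[0],.95,HND,t[0],TP,HND,9,R0=b[1]); print(b[0],t[0])
```

```text
[ 0.5438 -0.3196  0.1596] [ 0.2084 -0.1759 -0.7311] psi 1.7958143262341477 nd 0.9068469719665826
scoop []
[[-0.48,-0.01,0.81,0.002,0.109,0,0],
[-0.57,0,0.75,0.002,0.109,0,0],
[-0.65,0,0.68,0.002,0.109,0,0],
[-0.71,0,0.61,0.002,0.109,0,0],
[-0.78,0,0.53,0.002,0.109,0,0],
[-0.83,0,0.44,0.002,0.109,0,0]]

[[4.3, -0.9, -1.4, 0.03, -0.001, 0.117, 0], [4.2, -1.5, -1.3, 0.031, 0, 0.118, 0], [4, -2, -1.3, 0.03, 0, 0.118, 0], [3.7, -2.5, -1.2, 0.031, 0, 0.118, 0], [3.4, -3, -1.2, 0.03, 0, 0.118, 0], [3, -3.3, -1, 0.031, 0, 0.118, 0], [2.6, -3.8, -0.9, 0.031, 0, 0.118, 0]]

[[3.1, -1.8, 0, 0.03, 0, 0.115, 0], [2.9, -2.2, 0, 0.029, 0, 0.115, 0], [2.6, -2.5, 0.1, 0.03, 0, 0.116, 0], [2.3, -2.8, 0.2, 0.03, 0, 0.115, 0], [1.9, -3, 0.2, 0.03, 0, 0.116, 0], [1.6, -3.2, 0.4, 0.03, 0, 0.115, 0], [1.2, -3.4, 0.4, 0.03, 0, 0.116, 0], [0.8, -3.5, 0.6, 0.03, 0, 0.115, 0], [0.5, -3.5, 0.6, 0.03, 0, 0.116, 0]]

[0.4429 0.237  0.1028] [0.4424 0.2369 0.1025]
```

Emit:
{"op": "drive_tool", "data": {
  "increments": [
    [-0.5,0,0.3,0,0.109,0,0],
    [-0.6,0,0.7,0,0.109,0,0],
    [-0.65,0,0.68,0,0.109,0,0],
    [-0.7,0,0.6,0,0.109,0,0],
    [-0.8,0,0.5,0,0.109,0,0],
    [-0.8,0,0.4,0,0.109,0,0],
    [4.3,-0.9,-1.4,0.03,0,0.117,0],
    [4.2,-1.5,-1.3,0.031,0,0.118,0],
    [4,-2,-1.3,0.03,0,0.118,0],
    [3.7,-2.5,-1.2,0.031,0,0.118,0],
    [3.4,-3,-1.2,0.03,0,0.118,0],
    [3,-3.3,-1,0.031,0,0.118,0]
  ]
}}

```text
clock: 62.58
eef_pos: [0.4364, -0.1171, 0.1717]
tcp_rot: [0.066, 0.853, 0.508, -0.104]
force: [1.0, 0.1, -0.7]
gripper_width: 0.0133
grip_force: 60.0
```

Emit:
{"op": "drive_tool", "data": {
  "increments": [
    [2.6,-3.8,-0.9,0.031,0,0.118,0],
    [3.1,-1.8,0,0.03,0,0.115,0],
    [2.9,-2.2,0,0.029,0,0.115,0],
    [2.6,-2.5,0.1,0.03,0,0.116,0],
    [2.3,-2.8,0.2,0.03,0,0.115,0],
    [1.9,-3,0.2,0.03,0,0.116,0],
    [1.6,-3.2,0.4,0.03,0,0.115,0],
    [1.2,-3.4,0.4,0.03,0,0.116,0],
    [0.8,-3.5,0.6,0.03,0,0.115,0],
    [0.5,-3.3,0.6,0.03,0,0.116,0],
    [0,0,0,0,0,0,0]
  ]
}}

```text
clock: 63.95
eef_pos: [0.4378, 0.24, 0.1073]
tcp_rot: [-0.009, 0.991, -0.057, -0.122]
force: [-0.3, -0.7, -0.7]
gripper_width: 0.0136
grip_force: 60.0
```

Run:
```python
from h import *
np.set_printoptions(precision=4,suppress=True)
st=arm.get_state(); X=Rq(st['tcp_rot']); print(st['clock'],liptray(st),'psi',np.arctan2(X[1,0],X[0,0]),'nd',-np.arcsin(X[2,0]))
im,C=snap('wrist','w33'); print(balls(C,im))
t,Ct=snap('top','t33'); print('jar balls px in top'); j=proj(Ct,mill(0,0,.035))[0]; print(j)
b=path([(tr(.05,0,.09,0),3),(tr(.05,0,.008,0),4),(tr(.05,0,.0035,0),2)])
```

```text
63.95 [0.0151 0.0034 0.1057] psi -0.11471718446732049 nd 0.24599007616829946
[]
jar balls px in top
[398.3395 218.8375]
[[1.23,0.05,0.22,0,-0.003,0.003,0],
[1.24,0.04,0.22,0,-0.003,0.003,0],
[1.23,0.04,0.22,0,-0.003,0.003,0]]

[[0.52,0,1.98,0,0,0,0],
[0.51,0.01,1.99,0,0,0,0],
[0.52,0,1.98,0,0,0,0],
[0.51,0,1.98,0,0,0,0]]

[[0.06,0,0.22,0,0,0,0],
[0.05,0,0.22,0,0,0,0]]
```

Emit:
{"op": "drive_tool", "data": {
  "increments": [
    [1.2,0.05,0.2,0,0,0.003,0],
    [1.2,0.05,0.2,0,0,0.003,0],
    [1.2,0.05,0.2,0,0,0.003,0],
    [0.5,0,2,0,0,0,0],
    [0.5,0,2,0,0,0,0],
    [0.5,0,2,0,0,0,0],
    [0.5,0,2,0,0,0,0],
    [0.1,0,0.4,0,0,0,0],
    [0,0,0.2,0,0,0,0],
    [0,0,0,0,0,0,0]
  ]
}}

```text
clock: 65.3
eef_pos: [0.4708, 0.2339, 0.0054]
tcp_rot: [-0.009, 0.991, -0.062, -0.122]
force: [-1.8, -1.0, 3.0]
gripper_width: 0.0136
grip_force: 60.0
```

Run:
```python
from h import *
np.set_printoptions(precision=4,suppress=True)
st=arm.get_state(); print(liptray(st),st['force'],st['torque'])
im,C=snap('wrist','w34'); print(balls(C,im))
```

```text
[0.0486 0.0003 0.0039] [-1.8185 -0.9722  2.9501] [-0.1322  0.5619  0.0907]
[[ -0.0564   0.0001 277.5    225.5     16.6   ]]
```

Emit:
{"op": "drive_tool", "data": {
  "increments": [
    [0,0,0,0,0,0,3],
    [0,0,0,0,0,0,4],
    [0,0,0,0,0,0,4],
    [0,0,0,0,0,0,4],
    [0,0,-1.5,0,0,0,4],
    [0,0,-3,0,0,0,4],
    [0,0,-4,0,0,0,4],
    [0,0,-4,0,0,0,4],
    [0,0,-4,0,0.08,0,4],
    [0,0,-3,0,0.09,0,4],
    [0,0,0,0,0.085,0,5],
    [0,0,0,0,0,0,5]
  ]
}}

```text
clock: 66.85
eef_pos: [0.5151, 0.2284, 0.1967]
tcp_rot: [-0.001, 0.998, -0.062, 0.006]
force: [-1.0, 0.6, 0.2]
gripper_width: 0.0495
grip_force: 0.0
```

Run:
```python
from h import *
np.set_printoptions(precision=4,suppress=True)
st=arm.get_state();X=Rq(st['tcp_rot']); print(st['clock'],st['eef_pos'],'psi',np.arctan2(X[1,0],X[0,0]),'nd',-np.arcsin(X[2,0]),st['gripper_width'],st['force'])
im,C=snap('wrist','w35'); print(balls(C,im)); t,_=snap('top','t35')
b=sweep(st['eef_pos'],np.arctan2(X[1,0],X[0,0]),0,[.40,-.05,.22],.58,0,8,g=5,R0=X)
```

```text
66.85 [0.5151 0.2284 0.1967] psi -0.12447619091197099 nd -0.012540490577754573 0.04945998832331565 [-1.0494  0.6159  0.1874]
[[ -0.0254   0.0266 253.5    179.5      9.3   ]
 [ -0.0377   0.0092 269.5    190.5      7.1   ]]
[[-1, 3.6, -0.3, -0.002, -0.013, -0.088, 5], [-1.3, 3.6, -0.3, 0, 0, -0.088, 5], [-1.6, 3.4, -0.3, 0, 0, -0.088, 5], [-1.9, 3.2, -0.3, -0.001, 0, -0.088, 5], [-2.2, 3.1, -0.3, 0, 0, -0.088, 5], [-2.5, 2.8, -0.3, 0, 0, -0.088, 5], [-2.6, 2.7, -0.3, 0, 0, -0.088, 5], [-3, 2.4, -0.2, 0, 0, -0.088, 5]]
```

Run:
```python
from h import *
st=arm.get_state();X=Rq(st['tcp_rot'])
b=sweep(st['eef_pos'],np.arctan2(X[1,0],X[0,0]),0,[.495,-.205,.25],.58,0,11,g=5,R0=X)
```

```text
[[0.3, 3.9, -0.5, -0.002, -0.009, -0.064, 5], [0.1, 4, -0.5, 0, 0, -0.064, 5], [-0.2, 3.9, -0.5, 0, 0, -0.064, 5], [-0.5, 3.9, -0.5, 0, 0, -0.064, 5], [-0.7, 3.9, -0.5, 0, 0, -0.065, 5], [-0.9, 3.8, -0.5, 0, 0, -0.064, 5], [-1.2, 3.8, -0.5, 0, 0, -0.064, 5], [-1.4, 3.6, -0.5, 0, 0, -0.064, 5], [-1.7, 3.6, -0.5, 0, 0, -0.064, 5], [-1.9, 3.5, -0.5, 0, 0, -0.064, 5], [-2.1, 3.3, -0.5, 0, 0, -0.064, 5]]
```

Emit:
{"op": "drive_tool", "data": {
  "increments": [
    [0.3,3.9,-0.5,0,-0.012,-0.064,5],
    [0.1,4,-0.5,0,0,-0.064,5],
    [-0.2,3.9,-0.5,0,0,-0.064,5],
    [-0.5,3.9,-0.5,0,0,-0.064,5],
    [-0.7,3.9,-0.5,0,0,-0.065,5],
    [-0.9,3.8,-0.5,0,0,-0.064,5],
    [-1.2,3.8,-0.5,0,0,-0.064,5],
    [-1.4,3.6,-0.5,0,0,-0.064,5],
    [-1.7,3.6,-0.5,0,0,-0.064,5],
    [-1.9,3.5,-0.5,0,0,-0.064,5],
    [-2.1,3.3,-0.5,0,0,-0.064,5],
    [0,0,0,0,0,0,5]
  ]
}}

```text
clock: 68.45
eef_pos: [0.4944, -0.2079, 0.2485]
tcp_rot: [-0.002, 0.959, 0.284, -0.001]
force: [0.0, 0.1, 0.4]
gripper_width: 0.05
grip_force: 0.0
```

Run:
```python
from h import *
np.set_printoptions(precision=4,suppress=True)
im,C=snap('wrist','w36'); c=proj(C,[mill(0,0,.035),mill(0,0,.077)]).round().astype(int); print(c)
x,y=c[1]; J=cv2.resize(im[max(y-55,0):y+55,x-55:x+55],(400,400),interpolation=cv2.INTER_CUBIC)
W=cv2.resize(cv2.imread('pics/w35.png')[0:300,130:430],(400,400))
cv2.imwrite('pics/c11.png',np.hstack([J,W]))
```

```text
[[296 147]
 [298 153]]
```

View pics/c11.png

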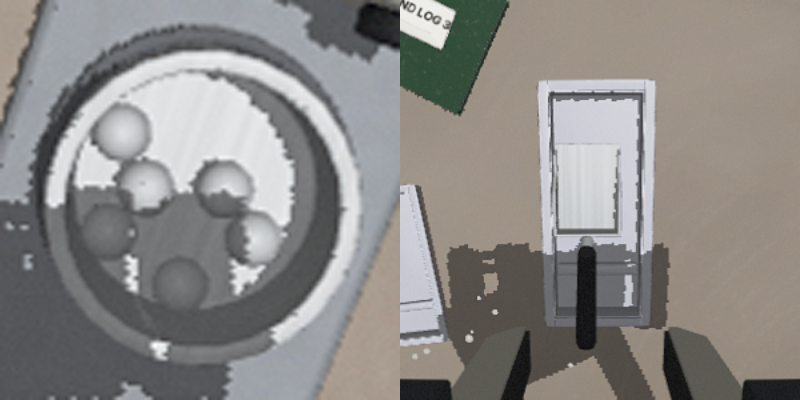

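The crop shows all six balls in the jar, and the scoop standing level in the emptied tray. Now the lid: find it again before grasping.

```bash
cat >> h.py <<'E'
def findlid(C,im):
    g=cv2.medianBlur(cv2.cvtColor(im,cv2.COLOR_BGR2GRAY),3); o,_=rays(C,[[280,200]]); out=[]
    for nm,rad,z,p2 in (('flange',.0435,.015,22),('knob',.014,.047,14)):
        r=C[0][0,0]*rad/(o[2]-z); c=cv2.HoughCircles(g,cv2.HOUGH_GRADIENT,1,r,param1=120,param2=p2,minRadius=int(r*.88),maxRadius=int(r*1.12+1))
        if c is None: print(nm,None); continue
        P=plane(C,c[0][:,:2],z); k=(P[:,0]<.55)&(abs(P[:,1]+.02)<.14)&(P[:,1]>-.14); print(nm,r,np.c_[P[k,:2],c[0][k]].round(4).tolist()[:6])
E
python3 - <<'E'
from h import *
im,C=load('w5'); findlid(C,im)
st=arm.get_state(); b=plan([.455,-.01,.23],RT(.58),6,5)
E
```

```text
flange 37.677760221143004 [[0.4199, -0.0213, 269.5, 211.5, 34.3]]
knob 13.120200041251598 [[0.4203, -0.0191, 267.5, 218.5, 14.4]]
[[1.23,-3.1,0.32,-0.001,0,-0.001,5],
[1.23,-3.1,0.31,-0.001,0,-0.001,5],
[1.24,-3.1,0.32,-0.001,0,-0.001,5],
[1.24,-3.1,0.31,-0.001,0,-0.001,5],
[1.24,-3.1,0.3,-0.001,0,-0.001,5],
[1.24,-3.1,0.31,-0.001,0,-0.001,5]]
```

Emit:
{"op": "drive_tool", "data": {
  "increments": [
    [1.3,-3.3,0.3,0,0,0,5],
    [1.3,-3.3,0.3,0,0,0,5],
    [1.3,-3.3,0.3,0,0,0,5],
    [1.3,-3.3,0.3,0,0,0,5],
    [1.3,-3.3,0.3,0,0,0,5],
    [1.3,-3.3,0.3,0,0,0,5],
    [0,0,0,0,0,0,5]
  ]
}}

```text
clock: 69.38
eef_pos: [0.4509, 0.0061, 0.231]
tcp_rot: [-0.002, 0.958, 0.287, -0.001]
force: [0.2, 0.1, -0.2]
gripper_width: 0.0502
grip_force: 0.0
```

Run:
```python
from h import *
st=arm.get_state(); print(st['eef_pos'])
im,C=snap('wrist','w37'); findlid(C,im)
```

```text
[0.45087939 0.00614605 0.23099202]
flange 37.845487727606155 [[0.4177, -0.0198, 280.5, 203.5, 34.2]]
knob 13.183417171780091 [[0.4206, -0.0203, 282.5, 209.5, 13.2]]
```

Lid is where I left it (0.420, −0.020).

Run:
```python
from h import *
b=plan([.4202,-.02,.10],RT(.58),5,5); plan([.4202,-.02,-.005],RT(.58),4,5,p0=b[0],R0=b[1])
```

```text
[[-0.79,0.08,2.62,-0.001,0,0,5],
[-0.79,0.08,2.63,-0.001,0,0,5],
[-0.79,0.08,2.62,-0.001,0,0,5],
[-0.79,0.07,2.62,-0.001,0,0,5],
[-0.79,0.07,2.63,-0.001,0,0,5]]
[[0,0,2.62,0,0,0,5],
[0.01,-0.01,2.63,0,0,0,5],
[0,0,2.62,0,0,0,5],
[0,-0.01,2.63,0,0,0,5]]
```

Emit:
{"op": "drive_tool", "data": {
  "increments": [
    [-0.8,0.1,2.6,0,0,0,5],
    [-0.8,0.1,2.6,0,0,0,5],
    [-0.8,0.1,2.6,0,0,0,5],
    [-0.8,0,2.6,0,0,0,5],
    [-0.75,0.1,2.6,0,0,0,5],
    [0,0,2.6,0,0,0,5],
    [0,0,2.6,0,0,0,5],
    [0,0,2.6,0,0,0,5],
    [0,0,2.6,0,0,0,5],
    [0,0,0,0,0,0,5]
  ]
}}

```text
clock: 70.68
eef_pos: [0.4182, -0.0214, -0.0046]
tcp_rot: [-0.002, 0.958, 0.285, -0.003]
force: [-0.3, 0.8, -0.4]
gripper_width: 0.0501
grip_force: 0.0
```

Emit:
{"op": "drive_tool", "data": {
  "increments": [
    [0,0,0,0,0,0,0],
    [0,0,0,0,0,0,0],
    [0,0,0,0,0,0,0],
    [0,0,0,0,0,0,0],
    [0,0,0,0,0,0,0]
  ],
  "grip_force": 30
}}

```text
clock: 71.3
eef_pos: [0.4214, -0.0214, -0.0014]
tcp_rot: [-0.001, 0.958, 0.286, 0.0]
force: [-0.8, 0.3, 6.4]
gripper_width: 0.0275
grip_force: 30.0
```

Run:
```python
from h import *
st=arm.get_state(); p=st['eef_pos']; print(p,st['gripper_width'],st['force'])
b=plan(p+[0,0,.17],RT(.58),6,0); b=plan([.5262,-.2116,b[0][2]],RT(.58),7,0,p0=b[0],R0=b[1])
```

```text
[ 0.42143044 -0.02142998 -0.00144685] 0.027531281031049338 [-0.82173663  0.31637748  6.42482532]
[[0,0,-2.83,0,0,0,0],
[0,-0.01,-2.84,0,0,0,0],
[0.01,0,-2.83,0,0,0,0],
[0,0,-2.83,0,0,0,0],
[0,0,-2.84,0,0,0,0],
[0,-0.01,-2.83,0,0,0,0]]
[[-0.23,3.09,0,0,0,0,0],
[-0.24,3.1,-0.01,0,0,0,0],
[-0.23,3.09,0,0,0,0,0],
[-0.24,3.09,0,0,0,0,0],
[-0.23,3.1,-0.01,0,0,0,0],
[-0.24,3.09,0,0,0,0,0],
[-0.23,3.09,0,0,0,0,0]]
```

Emit:
{"op": "drive_tool", "data": {
  "increments": [
    [0,0,-1,0,0,0,0],
    [0,0,-3,0,0,0,0],
    [0,0,-3.5,0,0,0,0],
    [0,0,-3.5,0,0,0,0],
    [0,0,-3.5,0,0,0,0],
    [0,0,-2,0,0,0,0],
    [-0.2,2.5,0,0,0,0,0],
    [-0.2,3.5,0,0,0,0,0],
    [-0.3,4,0,0,0,0,0],
    [-0.3,4,0,0,0,0,0],
    [-0.3,4,0,0,0,0,0],
    [-0.2,2.5,0,0,0,0,0]
  ]
}}

```text
clock: 72.8
eef_pos: [0.5206, -0.2029, 0.1619]
tcp_rot: [-0.001, 0.958, 0.285, -0.001]
force: [1.0, 0.8, -3.0]
gripper_width: 0.0273
grip_force: 30.0
```

Emit:
{"op": "drive_tool", "data": {
  "increments": [
    [-0.1,1,0,0,0,0,0],
    [0,0,0,0,0,0,0],
    [0,0,0,0,0,0,0]
  ]
}}

```text
clock: 73.18
eef_pos: [0.5247, -0.2093, 0.1619]
tcp_rot: [-0.001, 0.958, 0.286, -0.001]
force: [-0.2, -0.2, -2.9]
gripper_width: 0.0274
grip_force: 30.0
```

Run:
```python
from h import *
st=arm.get_state(); p=st['eef_pos']; print(p,st['gripper_width'],st['force'])
b=plan([.5265,-.2114,.10],RT(.58),4,0);b=plan([.5265,-.2114,.08],RT(.58),2,0,p0=b[0],R0=b[1])
```

```text
[ 0.52468278 -0.20929661  0.16194913] 0.027427673486419286 [-0.16071693 -0.24537114 -2.86830771]
[[0.01,0.07,1.55,-0.001,0,0,0],
[0.01,0.07,1.55,-0.001,0,0,0],
[0.01,0.08,1.55,-0.001,0,0,0],
[0.01,0.06,1.54,-0.001,0,0,0]]
[[0,0,1,0.001,0,0,0],
[0,0,1,0.001,0,0,0]]
```

Emit:
{"op": "drive_tool", "data": {
  "increments": [
    [0,0.1,2,0,0,0,0],
    [0,0.1,2,0,0,0,0],
    [0,0.1,2,0,0,0,0],
    [0,0,1.2,0,0,0,0],
    [0,0,0,0,0,0,0],
    [0,0,0,0,0,0,0]
  ]
}}

```text
clock: 73.92
eef_pos: [0.527, -0.2129, 0.0905]
tcp_rot: [-0.001, 0.958, 0.286, -0.0]
force: [-0.3, -0.1, -1.5]
gripper_width: 0.0275
grip_force: 30.0
```

Run:
```python
from h import *
st=arm.get_state(); p=st['eef_pos']; print(p,st['force'],tool(np.array([.5265,-.2114,.0685])-p,st))
```

```text
[ 0.52701501 -0.21287659  0.09054054] [-0.33739463 -0.09396905 -1.45719951] [ 0.04 -0.15  2.2 ]
```

Emit:
{"op": "drive_tool", "data": {
  "increments": [
    [0,-0.15,0.6,0,0,0,0],
    [0,0,0.5,0,0,0,0],
    [0,0,0.4,0,0,0,0],
    [0,0,0.3,0,0,0,0],
    [0,0,0.2,0,0,0,0],
    [0,0,0.2,0,0,0,0],
    [0,0,0,0,0,0,0]
  ]
}}

```text
clock: 74.8
eef_pos: [0.5257, -0.2114, 0.0678]
tcp_rot: [-0.001, 0.958, 0.286, -0.001]
force: [-0.5, -1.8, -1.4]
gripper_width: 0.0273
grip_force: 30.0
```

Emit:
{"op": "drive_tool", "data": {
  "increments": [
    [0,0,0.1,0,0,0,0],
    [0,0,0,0,0,0,4],
    [0,0,0,0,0,0,5],
    [0,0,0,0,0,0,5],
    [0,0,0,0,0,0,5],
    [0,0,-1,0,0,0,5],
    [0,0,-3,0,0,0,5],
    [0,0,-4,0,0,0,5],
    [0,0,-4,0,0,0,5],
    [0,0,-4,0,0,0,5],
    [0,0,-4,0,0,0,5],
    [0,0,0,0,0,0,5]
  ]
}}

```text
clock: 76.3
eef_pos: [0.528, -0.2127, 0.2724]
tcp_rot: [0.002, 0.958, 0.286, 0.002]
force: [0.4, -0.7, -0.1]
gripper_width: 0.0501
grip_force: 0.0
```

Run:
```python
from h import *
np.set_printoptions(precision=4,suppress=True)
st=arm.get_state(); X=Rq(st['tcp_rot']); print(st['clock'],st['eef_pos'])
im,C=snap('wrist','w38'); g=cv2.medianBlur(cv2.cvtColor(im,cv2.COLOR_BGR2GRAY),3); o,_=rays(C,[[280,200]])
for rad,z,p2 in ((.0435,.084,20),(.014,.116,13)):
    r=C[0][0,0]*rad/(o[2]-z); c=cv2.HoughCircles(g,cv2.HOUGH_GRADIENT,1,r,param1=120,param2=p2,minRadius=int(r*.85),maxRadius=int(r*1.15+1))[0]
    print(r,proj(C,mill(0,0,z)),[q.tolist() for q in c if np.hypot(*(q[:2]-proj(C,mill(0,0,z))[0]))<25])
p=st['eef_pos']
b=plan([p[0],p[1],.31],X,2,5); b=sweep(b[0],np.arctan2(X[1,0],X[0,0]),0,[.6563,-.1789,.31],1.81,0,8,g=5,R0=b[1]); print(b[0])
```

```text
76.3 [ 0.528  -0.2127  0.2724]
40.46651567171368 [[274.4304 174.7091]] [[274.5, 167.5, 40.900001525878906]]
14.177322867291103 [[274.378  180.8188]] [[273.5, 182.5, 15.199999809265137]]
[[0.03,0.05,-2.02,-0.002,0.001,0,5],
[0.03,0.05,-2.01,-0.002,0.001,0,5]]
[[1.6, 0.5, 0, 0.006, -0.003, -0.154, 5], [1.4, 0.8, 0, 0, 0, -0.154, 5], [1.4, 1, 0, 0, 0, -0.153, 5], [1.2, 1.1, 0, 0, 0, -0.154, 5], [0.9, 1.4, 0, 0, 0, -0.154, 5], [0.8, 1.4, 0, 0, 0, -0.154, 5], [0.5, 1.6, 0, 0, 0, -0.154, 5], [0.3, 1.7, 0, 0, 0, -0.154, 5]]

[ 0.6568 -0.179   0.3101]
```

The lid knob is at the seated spot (273.5,182.5, predicted 274.4,180.8). Now the clamp.

Emit:
{"op": "drive_tool", "data": {
  "increments": [
    [0,0,-2,0,0,0,5],
    [0,0,-2,0,0,0,5],
    [1.6,0.5,0,0,0,-0.154,5],
    [1.4,0.8,0,0,0,-0.154,5],
    [1.4,1,0,0,0,-0.153,5],
    [1.2,1.1,0,0,0,-0.154,5],
    [0.9,1.4,0,0,0,-0.154,5],
    [0.8,1.4,0,0,0,-0.154,5],
    [0.5,1.6,0,0,0,-0.154,5],
    [0.3,1.7,0,0,0,-0.154,5],
    [0,0,0,0,0,0,5],
    [0,0,0,0,0,0,5]
  ]
}}

```text
clock: 77.85
eef_pos: [0.6543, -0.1783, 0.3066]
tcp_rot: [-0.002, 0.619, 0.785, -0.0]
force: [0.4, -0.5, 0.7]
gripper_width: 0.0501
grip_force: 0.0
```

Run:
```python
from h import *
st=arm.get_state(); p=st['eef_pos']; print(p)
b=plan([.6563,-.1789,.232],RT(1.81),4,5)
```

```text
[ 0.65434721 -0.17827181  0.30655668]
[[-0.03,0.05,1.86,-0.001,-0.001,-0.001,5],
[-0.03,0.04,1.87,-0.001,-0.001,-0.001,5],
[-0.03,0.05,1.86,-0.001,-0.001,-0.001,5],
[-0.02,0.04,1.87,-0.001,-0.001,-0.001,5]]
```

Emit:
{"op": "drive_tool", "data": {
  "increments": [
    [0,0.05,1.9,0,0,0,5],
    [0,0.05,1.9,0,0,0,5],
    [0,0.05,1.9,0,0,0,5],
    [0,0.05,1.8,0,0,0,5],
    [0,0,0,0,0,0,5],
    [0,0,0,0,0,0,0],
    [0,0,0,0,0,0,0],
    [0,0,0,0,0,0,0],
    [0,0,0,0,0,0,0],
    [0,0,0,0,0,0,0],
    [0,0,0,0,0,0,0]
  ],
  "grip_force": 25
}}

```text
clock: 79.22
eef_pos: [0.6568, -0.1776, 0.2322]
tcp_rot: [-0.001, 0.618, 0.787, 0.0]
force: [-1.4, 0.2, 2.9]
gripper_width: 0.0152
grip_force: 25.0
```

Run:
```python
from h import *
st=arm.get_state(); p=st['eef_pos']; print(p,st['gripper_width'],st['grip_force'],st['force'])
d=p[:2]-MO;c,s=np.cos(MY),np.sin(MY); mx=c*d[0]+s*d[1]; a0=np.arccos((.09-mx)/.155); print('a',a0)
A=np.linspace(a0,.03,20)
for i in range(19):
    dw=mill(-.155*np.cos(A[i+1]),0,.155*np.sin(A[i+1]))-mill(-.155*np.cos(A[i]),0,.155*np.sin(A[i])); print(tool(dw,st).tolist(),end=' ')
```

```text
[ 0.65683692 -0.17763603  0.23217268] 0.015182723401044217 24.993064999580383 [-1.35490297  0.21164013  2.87703101]
a 1.862874393358341
[0.01, -1.45, -0.36] [0.01, -1.48, -0.22] [0.01, -1.49, -0.07] [0.01, -1.49, 0.07] [0.01, -1.48, 0.21] [0.01, -1.45, 0.35] [0.01, -1.41, 0.49] [0.01, -1.36, 0.63] [0.01, -1.29, 0.75] [0.01, -1.21, 0.87] [0.01, -1.12, 0.99] [0.01, -1.02, 1.09] [0.0, -0.91, 1.18] [0.0, -0.79, 1.27] [0.0, -0.67, 1.34] [0.0, -0.54, 1.4] [0.0, -0.4, 1.44] [-0.0, -0.26, 1.47] [-0.0, -0.12, 1.49]
```

Emit:
{"op": "drive_tool", "data": {
  "increments": [
    [0,-1.45,-0.36,0,0,0,0],
    [0,-1.48,-0.22,0,0,0,0],
    [0,-1.49,-0.07,0,0,0,0],
    [0,-1.49,0.07,0,0,0,0],
    [0,-1.48,0.21,0,0,0,0],
    [0,-1.45,0.35,0,0,0,0],
    [0,-1.41,0.49,0,0,0,0],
    [0,-1.36,0.63,0,0,0,0],
    [0,-1.29,0.75,0,0,0,0],
    [0,-1.21,0.87,0,0,0,0],
    [0,-1.12,1,0,0,0,0],
    [0,0,0,0,0,0,0]
  ]
}}

```text
clock: 80.72
eef_pos: [0.5072, -0.2128, 0.1937]
tcp_rot: [-0.003, 0.618, 0.787, 0.0]
force: [-5.6, 2.8, -1.6]
gripper_width: 0.0152
grip_force: 25.0
```

Emit:
{"op": "drive_tool", "data": {
  "increments": [
    [0,-1.02,1.1,0,0,0,0],
    [0,-0.9,1.2,0,0,0,0],
    [0,-0.8,1.27,0,0,0,0],
    [0,-0.67,1.34,0,0,0,0],
    [0,-0.54,1.4,0,0,0,0],
    [0,-0.4,1.4,0,0,0,0],
    [0,0,0,0,0,0,0]
  ]
}}

```text
clock: 81.6
eef_pos: [0.4642, -0.2227, 0.1157]
tcp_rot: [-0.004, 0.618, 0.786, -0.0]
force: [-6.6, 3.8, -0.8]
gripper_width: 0.015
grip_force: 25.0
```

Run:
```python
from h import *
st=arm.get_state(); p=st['eef_pos']; print(p,st['gripper_width'],st['force'])
d=p[:2]-MO;c,s=np.cos(MY),np.sin(MY); mx=c*d[0]+s*d[1]; print('mx',mx,'a x',np.arccos((.09-mx)/.155),'a z',np.arcsin((p[2]+.05-.134)/.155))
print(tool(mill(-.065,0,.084)-p,st))
```

```text
[ 0.46419072 -0.22265239  0.11570835] 0.014984125685082927 [-6.58844367  3.75479241 -0.83798737]
mx -0.0632041232593305 a x 0.152372862869369 a z 0.206024378512966
[-0.36 -0.16  3.17]
```

Emit:
{"op": "drive_tool", "data": {
  "increments": [
    [0,-0.1,1,0,0,0,0],
    [0,-0.05,1,0,0,0,0],
    [0,0,0.8,0,0,0,0],
    [0,0,0.4,0,0,0,0],
    [0,0,0,0,0,0,0]
  ]
}}

```text
clock: 82.22
eef_pos: [0.4591, -0.2237, 0.0827]
tcp_rot: [-0.007, 0.618, 0.786, -0.003]
force: [-20.6, -1.7, -2.0]
gripper_width: 0.0155
grip_force: 25.0
```

Emit:
{"op": "drive_tool", "data": {
  "increments": [
    [0,0,0.2,0,0,0,0],
    [0,0,0.1,0,0,0,0],
    [0,0,0,0,0,0,0]
  ]
}}

```text
clock: 82.6
eef_pos: [0.459, -0.2237, 0.0801]
tcp_rot: [-0.007, 0.618, 0.786, -0.003]
force: [-23.4, -1.1, 1.4]
gripper_width: 0.0154
grip_force: 25.0
```

Emit:
{"op": "drive_tool", "data": {
  "increments": [
    [0,-0.3,0.1,0,0,0,0],
    [0,0,0.2,0,0,0,0],
    [0,0,0,0,0,0,0]
  ]
}}

```text
clock: 82.98
eef_pos: [0.4592, -0.2238, 0.0782]
tcp_rot: [-0.004, 0.618, 0.786, -0.001]
force: [-10.9, 2.8, 1.2]
gripper_width: 0.0156
grip_force: 25.0
```

Run:
```python
from h import *
st=arm.get_state(); p=st['eef_pos']; print(p,st['force'],st['torque'],np.round(Rq(st['tcp_rot'])[:,2],4))
d=p[:2]-MO;c,s=np.cos(MY),np.sin(MY);print(c*d[0]+s*d[1])
C=cam('side'); im,_=snap('side','s40'); t,_=snap('top','t40'); w,Cw=snap('wrist','w40')
```

```text
[ 0.45923149 -0.22379056  0.07824626] [-10.89735268   2.80674704   1.20491716] [ 0.41209221  1.6168848  -0.11589846] [-0.0078  0.004  -1.    ]
-0.06829218005261997
```

Emit:
{"op": "drive_tool", "data": {
  "increments": [
    [0,-0.1,0.2,0,0,0,0],
    [0,0,0,0,0,0,0]
  ]
}}

```text
clock: 83.38
eef_pos: [0.4593, -0.2238, 0.0767]
tcp_rot: [-0.004, 0.618, 0.787, -0.0]
force: [-8.0, 5.2, 1.3]
gripper_width: 0.0152
grip_force: 25.0
```

Emit:
{"op": "drive_tool", "data": {
  "increments": [
    [0,0,0.2,0,0,0,0],
    [0,0,0,0,0,0,0]
  ]
}}

```text
clock: 83.62
eef_pos: [0.4593, -0.2239, 0.0748]
tcp_rot: [-0.004, 0.618, 0.787, -0.0]
force: [-7.9, 4.9, 0.9]
gripper_width: 0.015
grip_force: 25.0
```

Run:
```python
from h import *
np.set_printoptions(precision=3,suppress=True)
st=arm.get_state(); p=st['eef_pos']; print(p,st['force'],st['gripper_width'])
im,C=snap('side','s41')
# black bar end (+y side arm end) & bar in side view: predicted pixels for angles
for a in (0,.05,.1,.15,.2): print(a,proj(C,[mill(.09-.155*np.cos(a),y,.134+.155*np.sin(a)) for y in (-.034,.034)]).tolist())
g=im[190:260,285:340].astype(int).mean(2); print(g[::3,::3].astype(int))
```

```text
[ 0.459 -0.224  0.075] [-7.876  4.871  0.87 ] 0.014964930171952818
0 [[318.0522051530672, 242.7607436793753], [298.30423837711623, 232.75614186253546]]
0.05 [[318.22899137943887, 239.89961097358616], [298.42557804232916, 229.97420209144377]]
0.1 [[318.518677628916, 236.97900688912918], [298.65941540575557, 227.13734801491938]]
0.15 [[318.9211560653376, 234.00768668998052], [299.00579198374953, 224.254051056141]]
0.2 [[319.4358852907737, 230.99471206192987], [299.4643242378367, 221.33306277763407]]
[[ 80  75 134 140 142 142 139 150 148 145 141 141  63  61  69  67  73  67
   68]
 [112  93 133 142 140 143 145 143 137 137 137 142  82  49  45  62  67  72
   77]
 [132 133 138 142 140 142 142 112  69 141 140 141 112 112  69  58  49  46
   54]
 [174 167 141 142 142 143 144 139 132 141 144 137  63  55  50  82 127 114
  112]
 [105  56  59 116 140 141 140 143 143 135  87  47  58  84 113 141 142 135
  139]
 [ 38  44  44  42  59 109 135  99  67  54  61  90  85  78 133 138 132  83
  113]
 [ 49  48  58  44  41  40  48  57  77  93  74  55  69  66  54  99 127 147
  142]
 [ 75  73  74  71  51  45  84 
[... 647 characters left out ...]
 128  36 126 145 171 113  42 100 209 227 202
  154]
 [173 176 176 176 170 138 146 124  27  57 131 168  99 197 220 195 148 115
   98]
 [173 175 176 175 171 141 147 126  30  40  54 208 219 184 137 118 169 123
   98]
 [172 173 176 178 172 139 147 139  70  74  62 153 104  92  73 129 227 227
  158]
 [174 175 175 174 176 171 152 157 219 221 198 113  78  70  69 115 223 227
  180]
 [173 173 174 176 175 176 174 173 146 215 164 142 135 115 106 112 156 123
  174]
 [174 177 176 175 172 174 172 174 113 122 152 133 217 221 135 128 206 227
  214]
 [178 176 173 177 174 174 176 172 109 125 126 139 189 133 151 214 196 180
  200]
 [174 172 173 172 174 174 173 160 112 123 130 154 141 138 188 187 182 169
  150]]
```

Emit:
{"op": "drive_tool", "data": {
  "increments": [
    [0,0,0.2,0,0,0,0],
    [0,0,0.2,0,0,0,0],
    [0,0,0,0,0,0,0]
  ]
}}

```text
clock: 84.05
eef_pos: [0.4595, -0.2243, 0.0735]
tcp_rot: [-0.003, 0.617, 0.787, -0.001]
force: [-17.8, 9.0, 23.1]
gripper_width: 0.0153
grip_force: 25.0
```

Emit:
{"op": "drive_tool", "data": {
  "increments": [
    [0,0,0.2,0,0,0,0],
    [0,0,0.2,0,0,0,0],
    [0,0,0,0,0,0,0]
  ]
}}

```text
clock: 84.42
eef_pos: [0.4601, -0.2266, 0.0711]
tcp_rot: [-0.001, 0.618, 0.786, -0.002]
force: [-21.5, 2.4, 29.9]
gripper_width: 0.0152
grip_force: 25.0
```

Emit:
{"op": "drive_tool", "data": {
  "increments": [
    [0,0,0,0,0,0,4],
    [0,0,0,0,0,0,5],
    [0,0,0,0,0,0,5],
    [0,0,0,0,0,0,5],
    [0,0,0,0,0,0,5],
    [0,0,-1,0,0,0,5],
    [0,0,-3,0,0,0,5],
    [0,0,-4,0,0,0,5],
    [0,0,-4,0,0,0,5],
    [0,0,-4,0,0,0,5],
    [1,0,-4,0,0,0,5],
    [0,0,0,0,0,0,5]
  ]
}}

```text
clock: 85.92
eef_pos: [0.4609, -0.2163, 0.2729]
tcp_rot: [0.003, 0.617, 0.787, 0.001]
force: [-0.1, -0.9, -0.3]
gripper_width: 0.0498
grip_force: 0.0
```

Run:
```python
from h import *
np.set_printoptions(precision=3,suppress=True)
st=arm.get_state(); print(st['clock'],st['eef_pos'],st['force'])
im,C=snap('side','s42'); w,Cw=snap('wrist','w42'); t,Ct=snap('top','t42')
for a in (0,.03,.06,.1,.2): print(a,'side',proj(C,[mill(.09-.155*np.cos(a),y,.134+.155*np.sin(a)) for y in (-.02,0,.02)]).tolist(),'wrist',proj(Cw,[mill(.09-.155*np.cos(a),y,.134+.155*np.sin(a)) for y in (0,.034)]).tolist())
g=im.astype(int).mean(2)
for c in (304,308,312): print('side col',c,list(zip(range(222,254,1),g[222:254,c].astype(int))))
gw=w.astype(int).mean(2); ps=proj(Cw,mill(-.065,0.02,.134))[0].round().astype(int); print(ps); r=ps[1]; print('wrist row',r,[(i,int(gw[r,i])) for i in range(ps[0]-30,ps[0]+30,2)])
```

```text
85.925 [ 0.461 -0.216  0.273] [-0.084 -0.934 -0.325]
0 side [[313.86592359257736, 240.64001073373302], [307.99589765752154, 237.66621994247947], [302.25202081849704, 234.75623769013117]] wrist [[277.5662863204091, 194.8109728164558], [277.87678723012255, 159.6712326593634]]
0.03 side [[313.95122303813866, 238.94079751758852], [308.0712296636953, 235.9809126212558], [302.31779647273, 233.0846427326614]] wrist [[277.65676142280523, 196.03952822498073], [277.973848343449, 160.46754774578466]]
0.06 side [[314.0771199851056, 237.21930199179008], [308.1871139243952, 234.27382467018793], [302.42407189123156, 231.39175279880965]] wrist [[277.8982911942015, 197.3000523600722], [278.2263128630817, 161.28571512072782]]
0.1 side [[314.30819387460053, 234.89249279244052], [308.40478346922674, 231.96697622344365], [302.6288634222288, 229.10456120529443]] wrist [[278.4652365829695, 199.0305198285902], [278.815209068475, 162.41075320883218]]
0.2 side [[315.20108302256654, 228.94609414060022], [309.2640377875531, 226.07395434284297], [303.4557308004253, 223.2640385454583]] wrist [[281.1944628905436, 
[... 1864 characters left out ...]
(72)), (239, np.int64(47)), (240, np.int64(44)), (241, np.int64(39)), (242, np.int64(37)), (243, np.int64(43)), (244, np.int64(67)), (245, np.int64(102)), (246, np.int64(140)), (247, np.int64(199)), (248, np.int64(220)), (249, np.int64(225)), (250, np.int64(228)), (251, np.int64(227)), (252, np.int64(216)), (253, np.int64(173))]
[278 174]
wrist row 174 [(248, 172), (250, 173), (252, 173), (254, 171), (256, 175), (258, 174), (260, 157), (262, 90), (264, 91), (266, 83), (268, 26), (270, 30), (272, 28), (274, 24), (276, 30), (278, 27), (280, 24), (282, 14), (284, 179), (286, 116), (288, 96), (290, 57), (292, 80), (294, 95), (296, 133), (298, 231), (300, 230), (302, 232), (304, 232), (306, 231)]
```

The side view puts the bar centre at row 239 (col 308) against 237.7 predicted for angle 0, so the clamp is fully down. One last check that nothing else moved.

Run:
```python
from h import *
L=lambda n:cv2.GaussianBlur(cv2.cvtColor(cv2.imread(f'pics/{n}.png'),cv2.COLOR_BGR2GRAY),(3,3),0).astype(int)
a,b,c=L('top0'),L('t42'),L('t35')
R={'tray/scoop':(205,255,175,260),'reagent/white bottle':(262,288,120,150),'timer':(340,368,118,146),'dropper?':(138,160,274,296)}
for n,(x0,x1,y0,y1) in R.items(): print(n,'vs start',(abs(a-b)[y0:y1,x0:x1]>30).sum(),'vs t35',(abs(c-b)[y0:y1,x0:x1]>30).sum())
```

```text
tray/scoop vs start 449 vs t35 2482
reagent/white bottle vs start 0 vs t35 0
timer vs start 0 vs t35 0
dropper? vs start 0 vs t35 153
```

Run:
```python
from h import *
im,C=load('t42'); f=np.array([np.cos(TP),np.sin(TP)]); g=im.astype(int).mean(2)
m=(g[175:285,200:265]<45).astype(np.uint8); n,l,s,c=cv2.connectedComponentsWithStats(m)
for i in range(1,n):
    if s[i][4]>12: print(s[i][:5]+[200,175,0,0,0],c[i]+[200,175])
print('predicted handle', proj(C,[[*(TC+u*f),z] for u,z in ((-.0594,.062),(-.032,.034),(-.087,.09))]))
```

```text
[217 224  10  25 135] [221.25185185 236.22222222]
predicted handle [[224.87931613 237.40110336]
 [227.79672285 228.25789462]
 [221.7653616  247.20042215]]
```

```bash
python3 -c "
from plant import arm
print(arm.finish_job())"
```

```text
the job is handed in; nothing more can be done
None
```

The job is handed in, and the last checks fit the task: all six balls were seen in the jar, the lid is seated, the clamp is fully down on it, the scoop stands in the emptied tray, and the bottles and timer have not moved in the top view.

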